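# Stack the condiment tower and park the cruet

### The arm

A 6-joint arm with a two-finger parallel gripper is mounted at the origin on the work surface. World frame = base frame: x ahead of the robot, y to its left, z up, the work surface at z = 0. Lengths are in m, angles in degrees, forces in N, time in s.
With the tool pointing down it reaches from about 0.325 to 0.9 m from the base axis. Payload 6.1 kg.
Tool frame: the origin (TCP) lies midway between the tips of the shut fingers; the grasp point (between the pads) lies 19 mm behind it; z points along the fingers, y is the line along which they close (so a half turn about z gives the same grasp; the last joint's range is limited). The gripper opens to 87 mm and grips with 3 to 60 N. Pads are 19 mm wide; open, the fingers measure 117 mm over their backs; the gripper's body (75 mm by 190 mm) begins 51 mm behind the grasp point.
Start: joints at [-83.887, 12.628, 87.462, -0, 79.91, -7.225], TCP at [0.144, -0.608, 0.223] pointing down, gripper open.
Joint ranges: [-170.65, 170.65], [-52.31, 119.04], [5.05, 147.46], [-71.25, 251.25], [11.57, 151.72], [-153.62, 153.62]. Speed limits (degrees/s): [147.25, 147.25, 172.46, 180, 180, 180].

### API

Orientations are given as [roll, pitch, yaw] about the fixed x, y, z axes, in that order (R = Rz(yaw) Ry(pitch) Rx(roll)).
In Python, from bench import arm, imaging, models gives the robot as it stands.
- The arm moves only by the tool servo_tool, never from a script. Its argument "targets" is a list of rows, each an object of numbers: "jaw": the opening, from 0 (shut) to 1 (fully open); "x", "y", "z": the shift along the tool's x, y, z normalised to -1 to 1, where 1 is 25 cm; "ax", "ay", "az": the turn, a rotation vector about the tool's x, y, z normalised to -1 to 1, where 1 is 60 degrees. A call has 1 to 8 rows; each row is the pose to reach, as a shift and turn from the pose commanded when the call began, along the tool's axes at that moment; what a row does not reach only later rows make up. A row lasts 1/8 s, in which the tool goes at most 62.5 mm and 10.7 degrees, less where a joint would pass 70% of its speed; a pose out of reach is approached as far as the arm can. A call with a number of a shift or a turn outside -1 to 1 is refused whole. A call with a gripper value outside its range is refused whole. The fingers move at their own pace and stop on an object; "grip_force" is the grip in N (left out, the last holds). Time passes only in rows, so rows that repeat a pose let the fingers close. It gives the time, the measured TCP pose, the force, the opening and the grip force at its end, in the units of the state.
- arm.observe(): the state, without advancing time (a new reading comes with each control period).
- imaging.camera(name): name is "scene" or "top" or "wrist"; returns a dict with "pixels" (384x512x3 uint8, red, green, blue), "range_z" (384x512 float32, m along the optical axis (not along the pixel's ray), 0 where there is no reading), "mtx" (3x3 intrinsics, pixels), "R" (3x3) and "t" (3): a world point X has camera coordinates R X + t; the wrist camera has in their place "T_tool_cam" (4x4, takes a point from camera to tool coordinates, whose origin is the TCP and whose axes are the flange's). Camera axes: x right, y down, z forward; pixel columns grow to the right and rows downward; lengths in m; the calibration is good to about 2 mm. A picture is of the moment at which its call begins: read the wrist's pose just before it.
- arm.hand_in(): hands the job in; it is judged then, once.
Trained networks look in the newest picture that a camera, given by its name, has taken for a name from the list of things; names that differ only in an ending like _2 or _b are one class to them, and where a whole thing is asked for, a point or a joint stands for the part that bears it (a point fixed in the world has none). Each returns a list of dicts, best first, with "confidence" (0 to 1); they miss things now and then, are a little off and sometimes report something else, mostly with a low value. They report only what shows in the picture. A call takes as long as a camera call. They do not tell look-alikes from the thing itself.
- models.look_for(camera, name): "box" ([left, top, right, bottom] in pixels, round what is visible of it).
The state is a dict: "clock": time; "joints": joint angles; "joint_velocities": joint speeds; "joint_torque": joint torques, N m; "eef_pos": TCP position; "ee_rot": TCP orientation; "force": force on the tool from outside, world axes, zero at the start; "wrist_torque": the same for the moment, N m; "width": finger opening in m; "grasp_force": force on a finger pad.
Only numpy, scipy, OpenCV 4.12 (cv2) and the standard library are available. Lean on these libraries where they do the work, as an engineer would, in place of code of your own. Each camera call takes 0.05 s, during which the arm holds its last target. There are 200 camera calls.

### The job

Put the condiment set together: on the middle of the orange silicone trivet, build the tower from the bottom up - first the grey stoneware bowl, then the blue pot seated in its mouth, then the white pot in the blue one, then the wooden lid closing the top. Also stand the green glass cruet upright on the middle of the round cork coaster, before or after. Knock nothing over, and leave the food processor bowl, the dough scraper and the pepper mill where they are.

Things in the scene. Friction and masses are not known exactly. Their poses are not given: they have to be found in the camera images.
- grey_bowl: Round open-topped grey stoneware bowl, 62 mm across outside, wall 4, mouth 54 mm inside, 60 mm tall, about 160 g, upright. Its lowest 8 mm is a foot (42 mm across at the bottom, 48 at the top) that drops into another pot's mouth; the flat shoulder above it rests on that rim. A piece seated on this one has its origin 52 mm above this origin. Origin: centre of the underside; z up.
- blue_pot: Round open-topped blue pot, 62 mm across outside, wall 4, mouth 54 mm inside, 52 mm tall, about 130 g, upright. Its lowest 8 mm is a foot (42 mm across at the bottom, 48 at the top) that drops into another pot's mouth; the flat shoulder above it rests on that rim. A piece seated on this one has its origin 44 mm above this origin. Origin: centre of the underside; z up.
- white_pot: Round open-topped white pot, 62 mm across outside, wall 4, mouth 54 mm inside, 44 mm tall, about 110 g, upright. Its lowest 8 mm is a foot (42 mm across at the bottom, 48 at the top) that drops into another pot's mouth; the flat shoulder above it rests on that rim. A piece seated on this one has its origin 36 mm above this origin. Origin: centre of the underside; z up.
- lid: Pale wooden lid, about 50 g, 42 mm tall: a plug below (8 mm high, 42 mm across at the bottom, 48 at the top) that drops into a pot's mouth, a disc 62 mm across and 8 mm thick that rests on the rim, its top at 16 mm, and on it a round knob 22 mm across, 26 mm tall. Lies plug down, knob up. Origin: centre of the underside of the plug; z up.
- cruet: Green glass cruet, empty, about 220 g, 150 mm tall: round body 54 mm across up to 70 mm, tapering to a neck 26 mm across from 92 to 128 mm, a lip 30 mm across from 128 to 134 mm, and a cork stopper 20 mm across on top. Stands upright at the start. Origin: centre of its underside; z up.
- trivet: Round orange silicone trivet with six small red dots, 130 mm across, 8 mm thick, fixed flat on the counter. Origin: centre of its underside (its top is 8 mm above); z up.
- coaster: Round cork coaster, 100 mm across, 8 mm thick, fixed flat on the counter. Origin: centre of its underside (its top is 8 mm above); z up.
- processor_bowl: Clear plastic food processor bowl, loose, 170 mm across and 125 mm tall, with a grey handle towards its own +y (to 126 mm from the axis) and a grey flip-up spout cap towards -y, standing open to 165 mm. Stands well to the robot's left. Bystander. Origin: centre of its underside; z up.
- scraper: Stainless steel dough scraper with a black handle, loose, lying flat beyond the work: 100 mm (its x) by 150 mm (its y), 18 mm high. Bystander. Origin: at counter level under the blade's middle; it reaches from x = -43 to +57 mm, the handle at the + side; z up.
- pepper_mill: Wooden pepper mill, loose, 58 mm across, 168 mm tall, standing to the robot's right. Bystander. Origin: centre of its underside; z up.
Mind the look-alikes: they are no part of the job. Several things look just like the lid: the one meant starts nearest to the robot's base.

How it is judged:
By the outcome, as a careful person would: the job done as asked, in the order asked, and still so for the second after the job is handed in, with the robot touching nothing.
It also fails if it takes over 144 s, if anything falls off the work surface, if the arm or the gripper's body presses on something with over 40 N, if the wrist force passes 120 N, or if a joint passes its speed limit or range.

## Working session

There is one attempt and no reset: what is moved stays moved. The work goes in short steps, Python scripts to look and compute and a tool call to move; the robot and the scene stay as the last step left them, time stands still between calls to the robot, and variables do not carry over. Pictures are saved under pics/ and viewed, at most 14 in all, crops included, and the job is handed in when it is done.

Besides the shell and the picture viewer there is one more tool, called after "Emit:" by a JSON object that holds its "api" and its "payload". servo_tool: Moves the arm, as the interface text tells. Its arguments: {"type":"object","properties":{"targets":{"type":"array","items":{"type":"object","properties":{"jaw":{"type":"number"},"x":{"type":"number","minimum":-1,"maximum":1},"y":{"type":"number","minimum":-1,"maximum":1},"z":{"type":"number","minimum":-1,"maximum":1},"ax":{"type":"number","minimum":-1,"maximum":1},"ay":{"type":"number","minimum":-1,"maximum":1},"az":{"type":"number","minimum":-1,"maximum":1}}}},"grip_force":{"type":"number"}},"required":["targets"]}

```bash
mkdir -p pics; cat > h.py <<'E'
import numpy as np, cv2
from bench import arm, imaging, models
def cloud(c):
    z=c["range_z"]; K=c["mtx"]; v,u=np.mgrid[:384,:512]
    P=np.stack([(u-K[0,2])/K[0,0]*z,(v-K[1,2])/K[1,1]*z,z],-1)
    W=(P-c["t"])@c["R"]   # R^T (P-t)
    W[z==0]=np.nan
    return W
def save(c,n,box=None,s=1):
    im=c["pixels"][:,:,::-1]
    if box: im=im[box[1]:box[3],box[0]:box[2]]
    cv2.imwrite("pics/"+n,cv2.resize(im,None,fx=s,fy=s,interpolation=cv2.INTER_CUBIC))
E
python3 - <<'E'
from h import *
s=arm.observe(); print(s)
for n in ("scene","top"):
    c=imaging.camera(n); save(c,n+"0.png",None,1.5); W=cloud(c)
    np.save(n+".npy",W)
    print(n,"campos",-c["R"].T@c["t"])
    for o in "grey_bowl blue_pot white_pot lid cruet trivet coaster processor_bowl scraper pepper_mill".split():
        for d in models.look_for(n,o)[:4]:
            b=np.array(d["box"]).astype(int)
            w=W[b[1]:b[3]+1,b[0]:b[2]+1].reshape(-1,3); w=w[np.isfinite(w[:,0])]
            t=w[w[:,2]>np.percentile(w[:,2],95)-.01] if len(w) else w
            print(o,b,round(d["confidence"],2),"topz %.3f"%np.percentile(w[:,2],97) if len(w) else "", t.mean(0).round(3) if len(t) else "")
E
```

```text
{'clock': 0.0, 'joints': array([-8.38858754e+01,  1.26759562e+01,  8.75272173e+01,  5.42353161e-04,
        7.99082064e+01, -7.22361452e+00]), 'joint_velocities': array([-0.01040504,  0.06338358, -0.06949042, -0.03210881, -0.00257309,
        0.0068962 ]), 'joint_torque': array([-5.63045239e-05, -4.94607711e+01, -3.87388551e+01,  6.98744226e-02,
        5.70596626e-02, -1.24030216e-04]), 'eef_pos': array([ 0.14412899, -0.60751519,  0.2214161 ]), 'ee_rot': array([-1.79889571e+02, -1.45346797e-02,  1.33376295e+01]), 'force': array([1.51931455, 1.44395734, 0.07919482]), 'wrist_torque': array([0.00965546, 0.02743937, 0.01215294]), 'grasp_force': 0.0, 'width': 0.08680294505501888}
scene campos [ 1.10687366 -0.42196268  1.02599811]
grey_bowl [310 136 332 158] 0.68 topz 0.061 [0.622 0.33  0.057]
blue_pot [209 155 225 174] 0.81 topz 0.053 [ 0.45  -0.022  0.049]
white_pot [215 199 235 219] 0.57 topz 0.045 [ 0.609 -0.1    0.042]
lid [303 180 318 198] 0.79 topz 0.043 [0.72 0.17 0.04]
lid [325 173 344 188] 0.66 topz 0.042 [0.751 0.272 0.04 ]
lid [298 209 313 224] 0.64 topz 0.043 [0.782 0.088 0.0
[... 618 characters left out ...]
3   0.053]
blue_pot [175 224 196 247] 0.38 topz 0.151 [0.461 0.221 0.149]
white_pot [279 180 297 201] 0.51 topz 0.047 [ 0.608 -0.096  0.043]
lid [212 177 228 201] 0.84 topz 0.043 [0.613 0.114 0.042]
lid [192 147 214 166] 0.56 topz 0.043 [0.719 0.178 0.042]
lid [165 135 181 155] 0.56 topz 0.044 [0.749 0.281 0.043]
lid [217 128 236 149] 0.49 topz 0.043 [0.778 0.1   0.041]
cruet [175 227 196 245] 0.71 topz 0.152 [0.461 0.22  0.15 ]
coaster [305 228 339 260] 0.79 topz 0.013 [ 0.45  -0.213  0.008]
processor_bowl [ 28 175 106 234] 0.94 topz 0.130 [0.532 0.537 0.13 ]
scraper [253 114 298 157] 0.89 topz 0.021 [ 0.796 -0.054  0.014]
pepper_mill [407 230 444 251] 0.82 topz 0.166 [ 0.47  -0.508  0.162]
```

View pics/scene0.png

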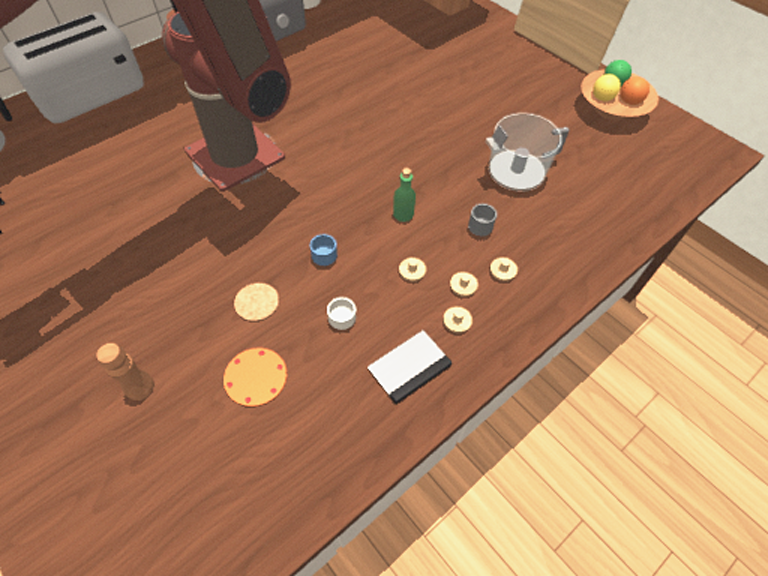

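View pics/top0.png

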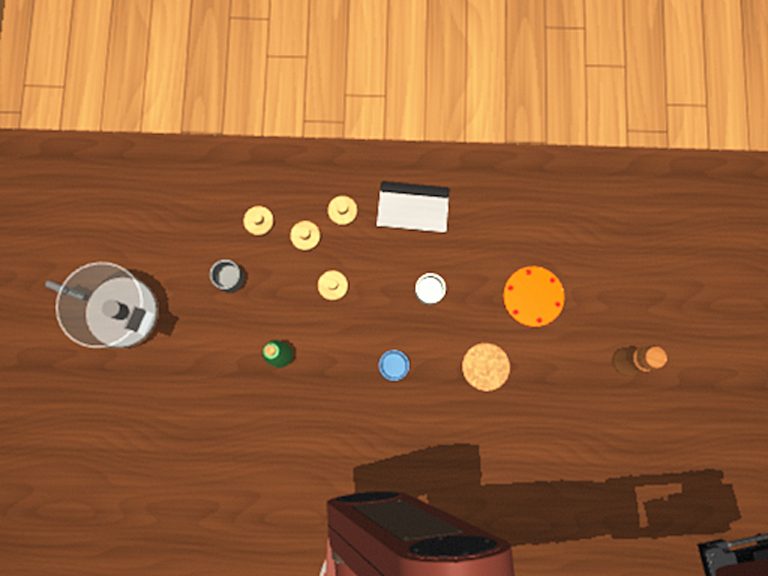

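```bash
python3 - <<'E'
from h import *
S,T=np.load("scene.npy"),np.load("top.npy")
from scipy.optimize import least_squares
def fit(p,r,x0):
    f=least_squares(lambda q:np.hypot(p[:,0]-q[0],p[:,1]-q[1])-r,x0[:2],loss="soft_l1",f_scale=.002)
    return f.x
# each object: approx, z band of feature, outer radius
for nm,x,y,z0,z1,rs in [("grey",.622,.332,.054,.068,.05),("blue",.442,-.027,.046,.06,.05),("white",.608,-.098,.038,.052,.05),("lidknob",.613,.11,.03,.05,.025),("liddisc",.613,.11,.010,.024,.05),("cruet",.463,.216,.13,.165,.04),("trivet",.6,-.326,.004,.014,.09),("coaster",.45,-.22,.004,.014,.07),("mill",.472,-.512,.1,.18,.06)]:
    for n,W in (("S",S),("T",T)):
        p=W.reshape(-1,3); p=p[np.isfinite(p[:,0])]
        p=p[(np.hypot(p[:,0]-x,p[:,1]-y)<rs)&(p[:,2]>z0)&(p[:,2]<z1)]
        if len(p)<4: print(nm,n,len(p)); continue
        lo,hi=p.min(0),p.max(0)
        c=cv2.minEnclosingCircle(p[:,:2].astype(np.float32))
        print(nm,n,len(p),"mid",((lo+hi)/2).round(4)[:2],"ext",(hi-lo).round(3)[:2],"mean",p.mean(0).round(4),"circ",np.round(c[0],4),round(c[1],4))
c=imaging.camera("top"); save(c,"topcrop.png",(130,110,340,270),3.5)
E
```

```text
grey S 67 mid [0.6215 0.329 ] ext [0.063 0.062] mean [0.6214 0.3289 0.0586] circ [0.6214 0.3287] 0.0315
grey T 76 mid [0.6219 0.336 ] ext [0.058 0.059] mean [0.6218 0.3356 0.0601] circ [0.6213 0.3368] 0.0316
blue S 79 mid [ 0.4453 -0.0254] ext [0.064 0.061] mean [ 0.4465 -0.0255  0.0503] circ [ 0.446  -0.0253] 0.0327
blue T 76 mid [ 0.446  -0.0182] ext [0.058 0.059] mean [ 0.4471 -0.0185  0.0519] circ [ 0.4463 -0.0187] 0.0309
white S 85 mid [ 0.6081 -0.0988] ext [0.062 0.062] mean [ 0.6097 -0.0978  0.0431] circ [ 0.6078 -0.0985] 0.0318
white T 82 mid [ 0.6079 -0.0926] ext [0.06 0.06] mean [ 0.6078 -0.0913  0.0439] circ [ 0.6083 -0.0917] 0.0311
lidknob S 37 mid [0.6127 0.1088] ext [0.023 0.024] mean [0.6135 0.1066 0.04  ] circ [0.6126 0.1087] 0.0121
lidknob T 42 mid [0.6125 0.1148] ext [0.021 0.022] mean [0.6124 0.1145 0.042 ] circ [0.6126 0.1146] 0.0113
liddisc S 170 mid [0.6117 0.1079] ext [0.064 0.062] mean [0.6168 0.1043 0.0159] circ [0.6116 0.1078] 0.0326
liddisc T 242 mid [0.6128 0.1148] ext [0.062 0.059] mean [0.6115 0.1149 0.0163] circ [0.6116 0.1133] 0.0333
cruet S 60 mid [0.
[... 173 characters left out ...]
622 0.2208] 0.015
trivet S 1289 mid [ 0.5985 -0.3283] ext [0.166 0.172] mean [ 0.6052 -0.3235  0.0082] circ [ 0.6013 -0.3279] 0.0897
trivet T 1243 mid [ 0.6006 -0.3274] ext [0.176 0.171] mean [ 0.6035 -0.3165  0.008 ] circ [ 0.6003 -0.3261] 0.0898
coaster S 581 mid [ 0.4477 -0.2215] ext [0.122 0.127] mean [ 0.4518 -0.2215  0.008 ] circ [ 0.4497 -0.2196] 0.069
coaster T 781 mid [ 0.4517 -0.2174] ext [0.135 0.133] mean [ 0.4508 -0.2149  0.0081] circ [ 0.4504 -0.2196] 0.0694
mill S 408 mid [ 0.4735 -0.5163] ext [0.047 0.048] mean [ 0.4806 -0.5153  0.142 ] circ [ 0.4731 -0.516 ] 0.0251
mill T 315 mid [ 0.4714 -0.5089] ext [0.047 0.045] mean [ 0.4696 -0.5025  0.1456] circ [ 0.4705 -0.5091] 0.0249
```

View pics/topcrop.png

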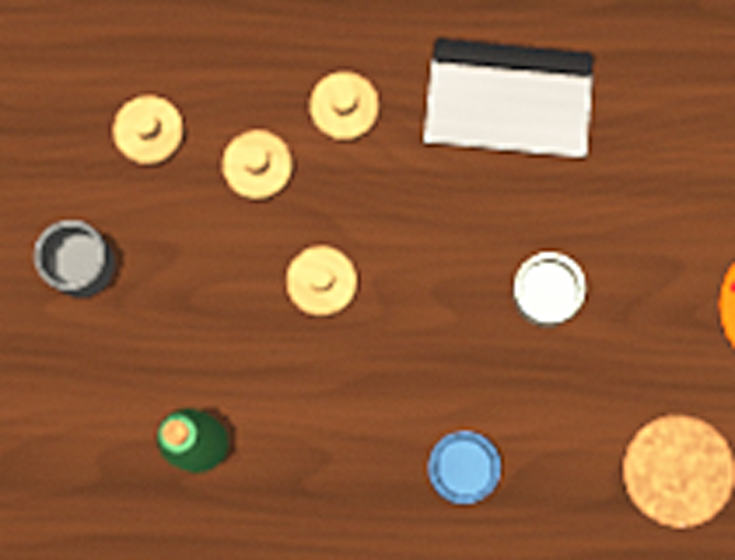

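The look-alike lids are in the top crop at (148,130), (258,164), (344,105) and (322,280). The last one, at about (0.61, 0.11) m, is nearest the base (0.62 m against at least 0.74 m), and the crop shows it clearly, so that is the lid. The two fixed cameras disagree by 7 mm in y, so I'll settle positions with the wrist camera.

Emit:
{"api": "servo_tool", "payload": {"targets": [{"x": 0.12,"y": -0.07,"z": -0.1,"az": -0.16,"jaw": 1},{"x": 0.3,"y": -0.18,"z": -0.2,"az": -0.33,"jaw": 1},{"x": 0.5,"y": -0.3,"z": -0.2,"az": -0.5,"jaw": 1},{"x": 0.7,"y": -0.42,"z": -0.2,"az": -0.67,"jaw": 1},{"x": 0.88,"y": -0.54,"z": -0.2,"az": -0.84,"jaw": 1},{"x": 0.96,"y": -0.59,"z": -0.2,"az": -1,"jaw": 1},{"x": 0.96,"y": -0.59,"z": -0.2,"az": -1,"jaw": 1}]}}

```text
invalid input at $.targets[0]: expected keys jaw, x, y, z, ax, ay, az
```

Emit:
{"api": "servo_tool", "payload": {"targets": [{"x": 0.12,"y": -0.07,"z": -0.1,"ax": 0,"ay": 0,"az": -0.16,"jaw": 1},{"x": 0.5,"y": -0.3,"z": -0.2,"ax": 0,"ay": 0,"az": -0.33,"jaw": 1},{"x": 0.7,"y": -0.42,"z": -0.2,"ax": 0,"ay": 0,"az": -0.5,"jaw": 1},{"x": 0.88,"y": -0.54,"z": -0.2,"ax": 0,"ay": 0,"az": -0.67,"jaw": 1},{"x": 0.96,"y": -0.59,"z": -0.2,"ax": 0,"ay": 0,"az": -0.84,"jaw": 1},{"x": 0.96,"y": -0.59,"z": -0.2,"ax": 0,"ay": 0,"az": -1,"jaw": 1},{"x": 0.96,"y": -0.59,"z": -0.2,"ax": 0,"ay": 0,"az": -1,"jaw": 1}]}}

```text
clock: 2.02
eef_pos: [0.3443, -0.4087, 0.2728]
ee_rot: [180.0, 0.0, 73.3]
force: [-0.4, 0.5, 0.5]
width: 0.0868
grasp_force: 0.0
```

Emit:
{"api": "servo_tool", "payload": {"targets": [{"x": 0.2,"y": 0.06,"z": -0.1,"ax": 0,"ay": 0,"az": -0.14,"jaw": 1},{"x": 0.4,"y": 0.13,"z": -0.2,"ax": 0,"ay": 0,"az": -0.278,"jaw": 1},{"x": 0.6,"y": 0.2,"z": -0.3,"ax": 0,"ay": 0,"az": -0.278,"jaw": 1},{"x": 0.79,"y": 0.26,"z": -0.3,"ax": 0,"ay": 0,"az": -0.278,"jaw": 1},{"x": 0.79,"y": 0.26,"z": -0.3,"ax": 0,"ay": 0,"az": -0.278,"jaw": 1}]}}

```text
clock: 2.65
eef_pos: [0.4638, -0.2371, 0.348]
ee_rot: [179.9, -0.0, 90.0]
force: [-0.1, -0.3, -0.0]
width: 0.087
grasp_force: 0.0
```

```bash
cat >> h.py <<'E'
from scipy.spatial.transform import Rotation as Ro
def wrist():
    s=arm.observe(); c=imaging.camera("wrist"); M=c["T_tool_cam"]
    R=Ro.from_euler("xyz",s["ee_rot"],degrees=True).as_matrix()
    z=c["range_z"]; K=c["mtx"]; v,u=np.mgrid[:384,:512]
    P=np.stack([(u-K[0,2])/K[0,0]*z,(v-K[1,2])/K[1,1]*z,z],-1)
    W=(P@M[:3,:3].T+M[:3,3])@R.T+s["eef_pos"]; W[z==0]=np.nan
    return s,c,W
def circ(W,x,y,z0,z1,rs):
    p=W.reshape(-1,3); p=p[np.isfinite(p[:,0])]
    p=p[(np.hypot(p[:,0]-x,p[:,1]-y)<rs)&(p[:,2]>z0)&(p[:,2]<z1)]
    if len(p)<10: return len(p)
    c=cv2.minEnclosingCircle(p[:,:2].astype(np.float32))
    lo,hi=np.percentile(p,0.5,0),np.percentile(p,99.5,0)
    return len(p),"mid",((lo+hi)/2).round(4)[:2],"ext",(hi-lo).round(3)[:2],"circ",np.round(c[0],4),round(c[1],4),"z",np.median(p[:,2]).round(4)
def disc(W,px,x,y,rs,sat=None):
    "flat mat: centre from colour (orange/cork) pixels"
    pass
E
python3 - <<'E'
from h import *
s,c,W=wrist(); print(s["eef_pos"],s["ee_rot"],s["joints"].round(1),s["clock"]); print(c["T_tool_cam"].round(4),c["mtx"])
save(c,"w1.png",None,1.2)
np.save("w1.npy",W)
print(np.nanpercentile(W.reshape(-1,3),[1,50,99],axis=0).round(3))
for a in [(.608,-.095,.038,.052,.05),(.446,-.022,.046,.06,.05)]: print(circ(W,*a))
for n in ("trivet","coaster","white_pot","blue_pot"):
    for d in models.look_for("wrist",n)[:2]: print(n,np.round(d["box"]),d["confidence"])
E
```

```text
[ 0.46375921 -0.23706525  0.34796108] [ 1.79944990e+02 -6.45978630e-03  8.99911266e+01] [-35.8  -4.8  92.6   0.   92.2 -35.8] 2.65
[[ 1.300e-03 -9.588e-01 -2.841e-01  7.750e-02]
 [ 1.000e+00  1.100e-03  8.000e-04 -1.100e-03]
 [-5.000e-04 -2.841e-01  9.588e-01 -1.622e-01]
 [ 0.000e+00  0.000e+00  0.000e+00  1.000e+00]] [[299.44356586   0.         254.53664721]
 [  0.         299.44356586 195.66815766]
 [  0.           0.           1.        ]]
[[ 0.047 -0.566 -0.002]
 [ 0.464 -0.212  0.001]
 [ 0.884 -0.012  0.462]]
(467, 'mid', array([ 0.607 , -0.0961]), 'ext', array([0.06, 0.06]), 'circ', array([ 0.6077, -0.0962]), 0.0309, 'z', np.float64(0.0435))
(264, 'mid', array([ 0.4445, -0.0382]), 'ext', array([0.06 , 0.032]), 'circ', array([ 0.4449, -0.0236]), 0.031, 'z', np.float64(0.0516))
trivet [297. 165. 372. 233.] 0.59
coaster [216. 114. 278. 174.] 0.85
white_pot [330.  36. 379.  85.] 0.62
blue_pot [221.   0. 266.  36.] 0.95
```

View pics/w1.png

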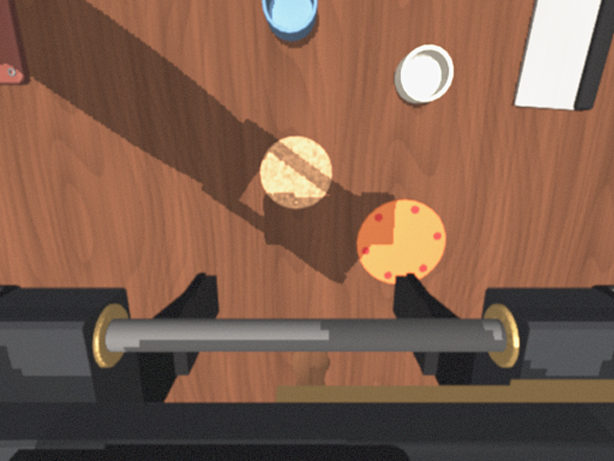

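The wrist view shows the coaster at (247,144), the trivet at (335,200), white at (354,62) and blue at (243,10) px. The gripper's long side is along tool y.

Emit:
{"api": "servo_tool", "payload": {"targets": [{"x": 0.2,"y": 0.06,"z": 0,"ax": 0,"ay": 0,"az": 0,"jaw": 1},{"x": 0.4,"y": 0.12,"z": 0,"ax": 0,"ay": 0,"az": 0,"jaw": 1},{"x": 0.6,"y": 0.18,"z": 0,"ax": 0,"ay": 0,"az": 0,"jaw": 1},{"x": 0.8,"y": 0.24,"z": 0,"ax": 0,"ay": 0,"az": 0,"jaw": 1},{"x": 1,"y": 0.3,"z": 0,"ax": 0,"ay": 0,"az": 0,"jaw": 1},{"x": 1,"y": 0.3,"z": 0,"ax": 0,"ay": 0,"az": 0,"jaw": 1}]}}

```text
clock: 3.65
eef_pos: [0.5378, 0.0131, 0.3472]
ee_rot: [-180.0, -0.0, 90.1]
force: [0.0, -0.3, 0.7]
width: 0.087
grasp_force: 0.0
```

```bash
python3 - <<'E'
from h import *
s,c,W=wrist(); print(s["eef_pos"],s["clock"])
for n,a in dict(white=(.608,-.096,.038,.052,.05),blue=(.446,-.022,.046,.06,.05),lid=(.612,.112,.03,.05,.03),ldisc=(.612,.112,.011,.021,.045),cruet=(.463,.217,.126,.165,.04)).items(): print(n,circ(W,*a))
W=np.load("w1.npy"); S=np.load("scene.npy"); T=np.load("top.npy")
for nm,V in (("w",W),("S",S),("T",T)):
  for a in [("tri",.602,-.327,.0045,.013,.08),("coa",.45,-.218,.0045,.013,.065)]: print(nm,a[0],circ(V,*a[1:]))
E
```

```text
[0.5378062  0.01311697 0.34716255] 3.65
white (321, 'mid', array([ 0.6081, -0.0954]), 'ext', array([0.06, 0.06]), 'circ', array([ 0.6081, -0.0957]), 0.031, 'z', np.float64(0.0436))
blue (342, 'mid', array([ 0.4454, -0.0225]), 'ext', array([0.061, 0.06 ]), 'circ', array([ 0.4454, -0.023 ]), 0.0311, 'z', np.float64(0.0515))
lid (200, 'mid', array([0.6122, 0.1102]), 'ext', array([0.022, 0.021]), 'circ', array([0.6121, 0.1105]), 0.0111, 'z', np.float64(0.0418))
ldisc (1094, 'mid', array([0.612 , 0.1107]), 'ext', array([0.059, 0.061]), 'circ', array([0.6122, 0.1105]), 0.0311, 'z', np.float64(0.016))
cruet (35, 'mid', array([0.4618, 0.2032]), 'ext', array([0.016, 0.003]), 'circ', array([0.4618, 0.2044]), 0.0082, 'z', np.float64(0.1317))
w tri (3901, 'mid', array([ 0.6025, -0.318 ]), 'ext', array([0.124, 0.121]), 'circ', array([ 0.6033, -0.3203]), 0.0653, 'z', np.float64(0.0081))
w coa (2798, 'mid', array([ 0.4499, -0.2183]), 'ext', array([0.095, 0.096]), 'circ', array([ 0.4498, -0.2187]), 0.0498, 'z', np.float64(0.008))
S tri (1238, 'mid', array([ 0.6039, -0.3224]), 'ext', array([0.126, 0.124]), 'circ', array([ 0.6026, -0.323 ]), 0.0768, 'z', np.float64(0.0083))
S coa (566, 'mid', array([ 0.4502, -0.2204]), 'ext', array([0.098, 0.095]), 'circ', array([ 0.4545, -0.2124]), 0.0606, 'z', np.float64(0.008))
T tri (1087, 'mid', array([ 0.6036, -0.3223]), 'ext', array([0.131, 0.141]), 'circ', array([ 0.6016, -0.3265]), 0.0794, 'z', np.float64(0.0081))
T coa (693, 'mid', array([ 0.4495, -0.2114]), 'ext', array([0.112, 0.106]), 'circ', array([ 0.4495, -0.218 ]), 0.0646, 'z', np.float64(0.0081))
```

Emit:
{"api": "servo_tool", "payload": {"targets": [{"x": 0.2,"y": 0.06,"z": 0.04,"ax": 0,"ay": 0,"az": 0,"jaw": 1},{"x": 0.4,"y": 0.12,"z": 0.08,"ax": 0,"ay": 0,"az": 0,"jaw": 1},{"x": 0.6,"y": 0.2,"z": 0.12,"ax": 0,"ay": 0,"az": 0,"jaw": 1},{"x": 0.8,"y": 0.28,"z": 0.16,"ax": 0,"ay": 0,"az": 0,"jaw": 1},{"x": 0.96,"y": 0.33,"z": 0.2,"ax": 0,"ay": 0,"az": 0,"jaw": 1},{"x": 0.96,"y": 0.33,"z": 0.2,"ax": 0,"ay": 0,"az": 0,"jaw": 1}]}}

```text
clock: 4.45
eef_pos: [0.6201, 0.2513, 0.295]
ee_rot: [-179.8, 0.1, 90.0]
force: [0.4, -0.7, -0.8]
width: 0.0875
grasp_force: 0.0
```

```bash
python3 - <<'E'
from h import *
s,c,W=wrist(); print(s["eef_pos"],s["clock"])
for n,a in dict(grey=(.622,.332,.054,.068,.05),lid=(.612,.112,.03,.05,.03),cruet=(.463,.217,.126,.165,.04)).items(): print(n,circ(W,*a))
E
```

```text
[0.62007634 0.25129501 0.29503541] 4.45
grey (495, 'mid', array([0.622 , 0.3321]), 'ext', array([0.06, 0.06]), 'circ', array([0.6217, 0.3324]), 0.031, 'z', np.float64(0.0597))
lid (189, 'mid', array([0.6124, 0.1109]), 'ext', array([0.02 , 0.022]), 'circ', array([0.6126, 0.1107]), 0.0114, 'z', np.float64(0.0417))
cruet (622, 'mid', array([0.4622, 0.2175]), 'ext', array([0.028, 0.028]), 'circ', array([0.4621, 0.2175]), 0.0153, 'z', np.float64(0.1395))
```

Emit:
{"api": "servo_tool", "payload": {"targets": [{"x": 0.15,"y": 0.004,"z": 0.1,"ax": 0,"ay": 0,"az": 0,"jaw": 1},{"x": 0.324,"y": 0.008,"z": 0.3,"ax": 0,"ay": 0,"az": 0,"jaw": 1},{"x": 0.324,"y": 0.008,"z": 0.5,"ax": 0,"ay": 0,"az": 0,"jaw": 1},{"x": 0.324,"y": 0.008,"z": 0.7,"ax": 0,"ay": 0,"az": 0,"jaw": 1},{"x": 0.324,"y": 0.008,"z": 0.8,"ax": 0,"ay": 0,"az": 0,"jaw": 1},{"x": 0.324,"y": 0.008,"z": 0.8,"ax": 0,"ay": 0,"az": 0,"jaw": 1}]}}

```text
clock: 5.25
eef_pos: [0.6209, 0.3289, 0.0951]
ee_rot: [-179.7, 0.1, 89.8]
force: [0.5, 0.4, 0.1]
width: 0.0867
grasp_force: 0.0
```

Emit:
{"api": "servo_tool", "payload": {"targets": [{"x": 0.006,"y": 0,"z": 0.14,"ax": 0,"ay": 0,"az": 0,"jaw": 1},{"x": 0.006,"y": 0,"z": 0.28,"ax": 0,"ay": 0,"az": 0,"jaw": 1},{"x": 0.006,"y": 0,"z": 0.28,"ax": 0,"ay": 0,"az": 0,"jaw": 1}]}}

```text
clock: 5.62
eef_pos: [0.6211, 0.3319, 0.0265]
ee_rot: [-179.8, 0.1, 89.9]
force: [-1.7, -0.6, -1.0]
width: 0.0872
grasp_force: 0.0
```

Emit:
{"api": "servo_tool", "payload": {"grip_force": 20, "targets": [{"x": 0,"y": 0,"z": 0,"ax": 0,"ay": 0,"az": 0,"jaw": 0.4},{"x": 0,"y": 0,"z": 0,"ax": 0,"ay": 0,"az": 0,"jaw": 0.4},{"x": 0,"y": 0,"z": 0,"ax": 0,"ay": 0,"az": 0,"jaw": 0.4},{"x": 0,"y": 0,"z": 0,"ax": 0,"ay": 0,"az": 0,"jaw": 0.4},{"x": 0,"y": 0,"z": 0,"ax": 0,"ay": 0,"az": 0,"jaw": 0.4}]}}

```text
clock: 6.25
eef_pos: [0.6228, 0.3342, 0.0293]
ee_rot: [179.9, -0.0, 90.0]
force: [-0.9, -0.2, 5.9]
width: 0.0622
grasp_force: 20.0
```

Emit:
{"api": "servo_tool", "payload": {"targets": [{"x": 0,"y": 0,"z": -0.05,"ax": 0,"ay": 0,"az": 0,"jaw": 0.4},{"x": 0,"y": 0,"z": -0.15,"ax": 0,"ay": 0,"az": 0,"jaw": 0.4},{"x": 0,"y": 0,"z": -0.3,"ax": 0,"ay": 0,"az": 0,"jaw": 0.4},{"x": -0.06,"y": 0,"z": -0.45,"ax": 0,"ay": 0,"az": 0,"jaw": 0.4},{"x": -0.15,"y": 0,"z": -0.5,"ax": 0,"ay": 0,"az": 0,"jaw": 0.4},{"x": -0.3,"y": 0,"z": -0.5,"ax": 0,"ay": 0,"az": 0,"jaw": 0.4},{"x": -0.45,"y": 0,"z": -0.5,"ax": 0,"ay": 0,"az": 0,"jaw": 0.4},{"x": -0.6,"y": 0,"z": -0.5,"ax": 0,"ay": 0,"az": 0,"jaw": 0.4}]}}

```text
clock: 7.25
eef_pos: [0.6208, 0.1816, 0.1511]
ee_rot: [-179.9, 0.0, 90.0]
force: [-0.1, -0.7, -1.2]
width: 0.062
grasp_force: 20.0
```

Emit:
{"api": "servo_tool", "payload": {"targets": [{"x": -0.15,"y": -0.01,"z": 0,"ax": 0,"ay": 0,"az": 0,"jaw": 0.4},{"x": -0.3,"y": -0.02,"z": 0,"ax": 0,"ay": 0,"az": 0,"jaw": 0.4},{"x": -0.45,"y": -0.03,"z": 0,"ax": 0,"ay": 0,"az": 0,"jaw": 0.4},{"x": -0.6,"y": -0.04,"z": 0,"ax": 0,"ay": 0,"az": 0,"jaw": 0.4},{"x": -0.75,"y": -0.05,"z": 0,"ax": 0,"ay": 0,"az": 0,"jaw": 0.4},{"x": -0.88,"y": -0.06,"z": 0,"ax": 0,"ay": 0,"az": 0,"jaw": 0.4},{"x": -0.96,"y": -0.06,"z": 0,"ax": 0,"ay": 0,"az": 0,"jaw": 0.4},{"x": -1,"y": -0.07,"z": 0,"ax": 0,"ay": 0,"az": 0,"jaw": 0.4}]}}

```text
clock: 8.25
eef_pos: [0.604, -0.0673, 0.1519]
ee_rot: [-179.9, -0.0, 89.9]
force: [0.7, 0.3, -2.3]
width: 0.0624
grasp_force: 20.0
```

Emit:
{"api": "servo_tool", "payload": {"targets": [{"x": -0.15,"y": 0,"z": 0,"ax": 0,"ay": 0,"az": 0,"jaw": 0.4},{"x": -0.3,"y": 0,"z": 0,"ax": 0,"ay": 0,"az": 0,"jaw": 0.4},{"x": -0.45,"y": 0,"z": 0,"ax": 0,"ay": 0,"az": 0,"jaw": 0.4},{"x": -0.6,"y": 0,"z": 0,"ax": 0,"ay": 0,"az": 0,"jaw": 0.4},{"x": -0.75,"y": 0,"z": 0,"ax": 0,"ay": 0,"az": 0,"jaw": 0.4},{"x": -0.9,"y": 0,"z": 0,"ax": 0,"ay": 0,"az": 0,"jaw": 0.4},{"x": -1,"y": 0,"z": 0,"ax": 0,"ay": 0,"az": 0,"jaw": 0.4},{"x": -1,"y": 0,"z": 0,"ax": 0,"ay": 0,"az": 0,"jaw": 0.4}]}}

```text
clock: 9.25
eef_pos: [0.6044, -0.3173, 0.1521]
ee_rot: [-180.0, -0.0, 89.9]
force: [0.2, 0.4, -0.6]
width: 0.0619
grasp_force: 20.0
```

```bash
cat >> h.py <<'E'
def pose(n=4):
    p=[]
    for i in range(n):
        p.append(arm.observe()["eef_pos"])
        if i<n-1: imaging.camera("wrist")
    print("pose",np.mean(p,0).round(4),"sd",np.std(p,0).round(4)); return np.mean(p,0)
E
python3 - <<'E'
from h import *
p=pose(5)
s,c,W=wrist(); print(s["clock"],s["force"].round(1)); print("tri",circ(W,.603,-.32,.0045,.013,.08)); save(c,"w2.png",None,1.0)
print("coa",circ(W,.45,-.218,.0045,.013,.06)); print("bowl",circ(W,.603,-.32,.15,.2,.06))
E
```

```text
pose [ 0.6046 -0.3155  0.1522] sd [0.0002 0.001  0.0001]
9.45 [-0.1 -0.7 -1.9]
tri (7395, 'mid', array([ 0.603 , -0.3049]), 'ext', array([0.125, 0.095]), 'circ', array([ 0.603 , -0.3203]), 0.0648, 'z', np.float64(0.0081))
coa (8845, 'mid', array([ 0.4505, -0.219 ]), 'ext', array([0.095, 0.095]), 'circ', array([ 0.4498, -0.219 ]), 0.0503, 'z', np.float64(0.0079))
bowl (7836, 'mid', array([ 0.6038, -0.3149]), 'ext', array([0.084, 0.058]), 'circ', array([ 0.604 , -0.3041]), 0.0443, 'z', np.float64(0.1779))
```

View pics/w2.png

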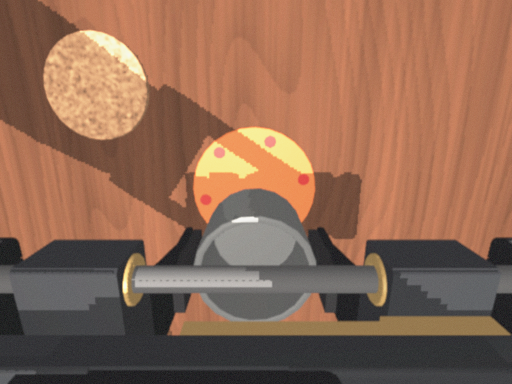

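The bowl is held level and its centre nearly matches the TCP; the trivet is below it at px (254,185).

Emit:
{"api": "servo_tool", "payload": {"targets": [{"x": -0.02,"y": -0.005,"z": 0.1,"ax": 0,"ay": 0,"az": 0,"jaw": 0.4},{"x": -0.02,"y": -0.005,"z": 0.25,"ax": 0,"ay": 0,"az": 0,"jaw": 0.4},{"x": -0.02,"y": -0.005,"z": 0.38,"ax": 0,"ay": 0,"az": 0,"jaw": 0.4},{"x": -0.02,"y": -0.005,"z": 0.44,"ax": 0,"ay": 0,"az": 0,"jaw": 0.4},{"x": -0.02,"y": -0.005,"z": 0.465,"ax": 0,"ay": 0,"az": 0,"jaw": 0.4},{"x": -0.02,"y": -0.005,"z": 0.465,"ax": 0,"ay": 0,"az": 0,"jaw": 0.4}]}}

```text
clock: 10.25
eef_pos: [0.6044, -0.3213, 0.038]
ee_rot: [179.9, 0.1, 90.0]
force: [-0.4, 0.2, -0.6]
width: 0.0622
grasp_force: 20.0
```

```bash
python3 - <<'E'
from h import *
pose(4); s,c,W=wrist(); print(s["force"].round(1),s["grasp_force"])
print("tri",circ(W,.603,-.32,.0045,.013,.08)); print("bowl",circ(W,.603,-.32,.063,.075,.036))
E
```

```text
pose [ 0.6044 -0.3214  0.0378] sd [0.0001 0.0001 0.0002]
[-0.5  0.3 -1.9] 19.99975699960487
tri (13141, 'mid', array([ 0.6031, -0.2967]), 'ext', array([0.125, 0.079]), 'circ', array([ 0.6029, -0.3205]), 0.065, 'z', np.float64(0.0081))
bowl (3114, 'mid', array([ 0.603 , -0.3218]), 'ext', array([0.069, 0.058]), 'circ', array([ 0.6029, -0.3182]), 0.0357, 'z', np.float64(0.0678))
```

Emit:
{"api": "servo_tool", "payload": {"targets": [{"x": 0,"y": 0,"z": 0.006,"ax": 0,"ay": 0,"az": 0,"jaw": 0.4},{"x": 0,"y": 0,"z": 0.006,"ax": 0,"ay": 0,"az": 0,"jaw": 0.8},{"x": 0,"y": 0,"z": 0.006,"ax": 0,"ay": 0,"az": 0,"jaw": 1},{"x": 0,"y": 0,"z": 0.006,"ax": 0,"ay": 0,"az": 0,"jaw": 1},{"x": 0,"y": 0,"z": 0,"ax": 0,"ay": 0,"az": 0,"jaw": 1},{"x": 0,"y": 0,"z": -0.2,"ax": 0,"ay": 0,"az": 0,"jaw": 1},{"x": 0,"y": 0,"z": -0.4,"ax": 0,"ay": 0,"az": 0,"jaw": 1},{"x": 0,"y": 0,"z": -0.6,"ax": 0,"ay": 0,"az": 0,"jaw": 1}]}}

```text
clock: 11.45
eef_pos: [0.6032, -0.321, 0.1877]
ee_rot: [-180.0, -0.0, 90.0]
force: [1.3, -0.0, -0.2]
width: 0.0869
grasp_force: 0.0
```

Emit:
{"api": "servo_tool", "payload": {"targets": [{"x": 0,"y": 0,"z": -0.2,"ax": 0,"ay": 0,"az": 0,"jaw": 1},{"x": 0,"y": 0,"z": -0.2,"ax": 0,"ay": 0,"az": 0,"jaw": 1}]}}

```text
clock: 11.7
eef_pos: [0.6059, -0.3229, 0.2432]
ee_rot: [179.5, 0.4, 90.0]
force: [0.6, -0.2, 1.0]
width: 0.0867
grasp_force: 0.0
```

```bash
python3 - <<'E'
from h import *
pose(4); s,c,W=wrist(); print(s["clock"])
print("tri",circ(W,.603,-.32,.0045,.013,.08)); print("bowl",circ(W,.603,-.32,.063,.075,.036)); print("blue",circ(W,.4453,-.0228,.046,.06,.05))
E
```

```text
pose [ 0.6042 -0.3217  0.2386] sd [0.0012 0.0008 0.0031]
11.85
tri (4905, 'mid', array([ 0.6032, -0.3199]), 'ext', array([0.125, 0.124]), 'circ', array([ 0.6031, -0.3206]), 0.0649, 'z', np.float64(0.008))
bowl (614, 'mid', array([ 0.6029, -0.3231]), 'ext', array([0.06, 0.06]), 'circ', array([ 0.6031, -0.3233]), 0.0309, 'z', np.float64(0.0677))
blue 0
```

Emit:
{"api": "servo_tool", "payload": {"targets": [{"x": 0.1,"y": -0.05,"z": 0,"ax": 0,"ay": 0,"az": 0,"jaw": 1},{"x": 0.25,"y": -0.13,"z": 0,"ax": 0,"ay": 0,"az": 0,"jaw": 1},{"x": 0.45,"y": -0.23,"z": 0,"ax": 0,"ay": 0,"az": 0,"jaw": 1},{"x": 0.65,"y": -0.34,"z": 0,"ax": 0,"ay": 0,"az": 0,"jaw": 1},{"x": 0.83,"y": -0.43,"z": 0,"ax": 0,"ay": 0,"az": 0,"jaw": 1},{"x": 1,"y": -0.52,"z": 0,"ax": 0,"ay": 0,"az": 0,"jaw": 1}]}}

```text
clock: 12.65
eef_pos: [0.4713, -0.0694, 0.2342]
ee_rot: [-179.8, -0.1, 90.0]
force: [-0.3, -0.2, 1.1]
width: 0.0869
grasp_force: 0.0
```

Emit:
{"api": "servo_tool", "payload": {"targets": [{"x": 0.1,"y": -0.05,"z": 0.1,"ax": 0,"ay": 0,"az": 0,"jaw": 1},{"x": 0.196,"y": -0.112,"z": 0.2,"ax": 0,"ay": 0,"az": 0,"jaw": 1},{"x": 0.196,"y": -0.112,"z": 0.35,"ax": 0,"ay": 0,"az": 0,"jaw": 1},{"x": 0.196,"y": -0.112,"z": 0.5,"ax": 0,"ay": 0,"az": 0,"jaw": 1},{"x": 0.196,"y": -0.112,"z": 0.5,"ax": 0,"ay": 0,"az": 0,"jaw": 1},{"x": 0.196,"y": -0.112,"z": 0.5,"ax": 0,"ay": 0,"az": 0,"jaw": 1}]}}

```text
clock: 13.4
eef_pos: [0.4454, -0.0223, 0.1117]
ee_rot: [-180.0, -0.0, 90.0]
force: [0.9, 0.5, 0.7]
width: 0.0872
grasp_force: 0.0
```

```bash
python3 - <<'E'
from h import *
pose(4); s,c,W=wrist(); print(s["clock"])
print("blue",circ(W,.4453,-.0228,.046,.06,.036))
E
```

```text
pose [ 0.4461 -0.0224  0.1125] sd [0.0004 0.0001 0.0005]
13.55
blue (1373, 'mid', array([ 0.445 , -0.0228]), 'ext', array([0.061, 0.061]), 'circ', array([ 0.4452, -0.0231]), 0.0311, 'z', np.float64(0.0516))
```

Emit:
{"api": "servo_tool", "payload": {"targets": [{"x": 0,"y": 0,"z": 0.2,"ax": 0,"ay": 0,"az": 0,"jaw": 1},{"x": 0,"y": 0,"z": 0.33,"ax": 0,"ay": 0,"az": 0,"jaw": 1},{"x": 0,"y": 0,"z": 0.37,"ax": 0,"ay": 0,"az": 0,"jaw": 1},{"x": 0,"y": 0,"z": 0.37,"ax": 0,"ay": 0,"az": 0,"jaw": 0.4},{"x": 0,"y": 0,"z": 0.37,"ax": 0,"ay": 0,"az": 0,"jaw": 0.4},{"x": 0,"y": 0,"z": 0.37,"ax": 0,"ay": 0,"az": 0,"jaw": 0.4},{"x": 0,"y": 0,"z": 0.37,"ax": 0,"ay": 0,"az": 0,"jaw": 0.4},{"x": 0,"y": 0,"z": 0.37,"ax": 0,"ay": 0,"az": 0,"jaw": 0.4}]}}

```text
clock: 14.6
eef_pos: [0.4464, -0.0225, 0.0201]
ee_rot: [179.9, 0.0, 90.0]
force: [0.3, 0.3, 6.9]
width: 0.0622
grasp_force: 20.0
```

```bash
python3 - <<'E'
from h import *
pose(4); s,c,W=wrist(); print(s["force"],s["width"],s["grasp_force"])
print("blue",circ(W,.4453,-.0228,.046,.06,.036))
E
```

```text
pose [ 0.4464 -0.0224  0.0201] sd [0. 0. 0.]
[-1.2145447  -0.27064301  6.84695934] 0.0624989288465997 20.00090075787739
blue (3336, 'mid', array([ 0.4452, -0.0217]), 'ext', array([0.068, 0.058]), 'circ', array([ 0.4453, -0.0185]), 0.0351, 'z', np.float64(0.0515))
```

Emit:
{"api": "servo_tool", "payload": {"targets": [{"x": 0,"y": 0,"z": -0.08,"ax": 0,"ay": 0,"az": 0,"jaw": 0.4},{"x": 0,"y": 0,"z": -0.22,"ax": 0,"ay": 0,"az": 0,"jaw": 0.4},{"x": 0,"y": 0,"z": -0.4,"ax": 0,"ay": 0,"az": 0,"jaw": 0.4},{"x": -0.08,"y": 0.04,"z": -0.52,"ax": 0,"ay": 0,"az": 0,"jaw": 0.4},{"x": -0.2,"y": 0.1,"z": -0.56,"ax": 0,"ay": 0,"az": 0,"jaw": 0.4},{"x": -0.35,"y": 0.18,"z": -0.56,"ax": 0,"ay": 0,"az": 0,"jaw": 0.4},{"x": -0.5,"y": 0.26,"z": -0.56,"ax": 0,"ay": 0,"az": 0,"jaw": 0.4},{"x": -0.65,"y": 0.34,"z": -0.56,"ax": 0,"ay": 0,"az": 0,"jaw": 0.4}]}}

```text
clock: 15.8
eef_pos: [0.5306, -0.1858, 0.1587]
ee_rot: [-180.0, -0.0, 90.0]
force: [0.3, 0.0, -1.3]
width: 0.0623
grasp_force: 20.0
```

Emit:
{"api": "servo_tool", "payload": {"targets": [{"x": -0.15,"y": 0.08,"z": 0,"ax": 0,"ay": 0,"az": 0,"jaw": 0.4},{"x": -0.3,"y": 0.16,"z": 0,"ax": 0,"ay": 0,"az": 0,"jaw": 0.4},{"x": -0.42,"y": 0.23,"z": 0,"ax": 0,"ay": 0,"az": 0,"jaw": 0.4},{"x": -0.5,"y": 0.27,"z": 0,"ax": 0,"ay": 0,"az": 0,"jaw": 0.4},{"x": -0.55,"y": 0.291,"z": 0,"ax": 0,"ay": 0,"az": 0,"jaw": 0.4},{"x": -0.55,"y": 0.291,"z": 0,"ax": 0,"ay": 0,"az": 0,"jaw": 0.4},{"x": -0.55,"y": 0.291,"z": 0,"ax": 0,"ay": 0,"az": 0,"jaw": 0.4}]}}

```text
clock: 16.68
eef_pos: [0.6027, -0.3212, 0.1586]
ee_rot: [-180.0, -0.0, 90.0]
force: [0.2, 0.2, -0.8]
width: 0.0627
grasp_force: 20.0
```

```bash
python3 - <<'E'
from h import *
p=pose(4); s,c,W=wrist(); print(s["clock"],s["force"].round(1),s["ee_rot"].round(2))
save(c,"w3.png",None,1)
print("bowl",circ(W,.603,-.323,.06,.075,.038)); 
z=W[...,2]; print("held rim",circ(W,p[0],p[1],.185,.2,.0335))
for n in ("scene","top"):
    C=imaging.camera(n); V=cloud(C); print(n,"bowl",circ(V,.603,-.323,.06,.075,.045),"held",circ(V,.603,-.323,.183,.202,.036))
E
```

```text
pose [ 0.6029 -0.3212  0.1588] sd [0.0001 0.0001 0.0001]
16.825 [-0.1  0.3 -0.4] [-1.800e+02 -1.000e-02  9.006e+01]
bowl (557, 'mid', array([ 0.6035, -0.3088]), 'ext', array([0.06 , 0.032]), 'circ', array([ 0.6034, -0.3231]), 0.031, 'z', np.float64(0.0677))
held rim (3161, 'mid', array([ 0.6024, -0.3206]), 'ext', array([0.064, 0.059]), 'circ', array([ 0.6029, -0.3212]), 0.0336, 'z', np.float64(0.1902))
scene bowl (74, 'mid', array([ 0.6103, -0.3258]), 'ext', array([0.051, 0.059]), 'circ', array([ 0.6063, -0.3262]), 0.0304, 'z', np.float64(0.0674)) held (24, 'mid', array([ 0.5889, -0.3249]), 'ext', array([0.022, 0.056]), 'circ', array([ 0.596, -0.325]), 0.0286, 'z', np.float64(0.1898))
top bowl (22, 'mid', array([ 0.6121, -0.2974]), 'ext', array([0.038, 0.021]), 'circ', array([ 0.612 , -0.2987]), 0.0215, 'z', np.float64(0.0671)) held 1
```

View pics/w3.png

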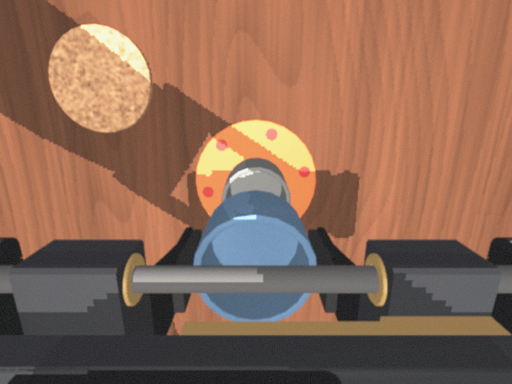

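Blue is held above the bowl, whose rim shows at px (256,185). Small correction, then lower it to seat.

Emit:
{"api": "servo_tool", "payload": {"targets": [{"x": -0.006,"y": 0.006,"z": 0.05,"ax": 0,"ay": 0,"az": 0,"jaw": 0.4},{"x": -0.006,"y": 0.006,"z": 0.12,"ax": 0,"ay": 0,"az": 0,"jaw": 0.4},{"x": -0.006,"y": 0.006,"z": 0.2,"ax": 0,"ay": 0,"az": 0,"jaw": 0.4},{"x": -0.006,"y": 0.006,"z": 0.26,"ax": 0,"ay": 0,"az": 0,"jaw": 0.4},{"x": -0.006,"y": 0.006,"z": 0.29,"ax": 0,"ay": 0,"az": 0,"jaw": 0.4},{"x": -0.006,"y": 0.006,"z": 0.305,"ax": 0,"ay": 0,"az": 0,"jaw": 0.4},{"x": -0.006,"y": 0.006,"z": 0.312,"ax": 0,"ay": 0,"az": 0,"jaw": 0.4},{"x": -0.006,"y": 0.006,"z": 0.312,"ax": 0,"ay": 0,"az": 0,"jaw": 0.4}]}}

```text
clock: 17.98
eef_pos: [0.6049, -0.3238, 0.0814]
ee_rot: [180.0, 0.0, 90.0]
force: [-0.1, 0.6, -2.4]
width: 0.0623
grasp_force: 20.0
```

```bash
python3 - <<'E'
from h import *
p=pose(4); s,c,W=wrist(); print(s["clock"],s["force"].round(1),s["ee_rot"].round(2))
print("blue rim",circ(W,p[0],p[1],.106,.12,.0335))
E
```

```text
pose [ 0.605  -0.3239  0.0815] sd [0.     0.     0.0001]
18.125 [ 0.4  0.7 -1. ] [1.7995e+02 3.0000e-02 9.0020e+01]
blue rim (3398, 'mid', array([ 0.6044, -0.3231]), 'ext', array([0.064, 0.059]), 'circ', array([ 0.605 , -0.3238]), 0.0335, 'z', np.float64(0.1126))
```

Emit:
{"api": "servo_tool", "payload": {"targets": [{"x": 0,"y": 0,"z": 0.005,"ax": 0,"ay": 0,"az": 0,"jaw": 0.4},{"x": 0,"y": 0,"z": 0.005,"ax": 0,"ay": 0,"az": 0,"jaw": 0.8},{"x": 0,"y": 0,"z": 0.005,"ax": 0,"ay": 0,"az": 0,"jaw": 1},{"x": 0,"y": 0,"z": 0.005,"ax": 0,"ay": 0,"az": 0,"jaw": 1},{"x": 0,"y": 0,"z": 0,"ax": 0,"ay": 0,"az": 0,"jaw": 1},{"x": 0,"y": 0,"z": -0.2,"ax": 0,"ay": 0,"az": 0,"jaw": 1},{"x": 0,"y": 0,"z": -0.4,"ax": 0,"ay": 0,"az": 0,"jaw": 1},{"x": 0,"y": 0,"z": -0.6,"ax": 0,"ay": 0,"az": 0,"jaw": 1}]}}

```text
clock: 19.18
eef_pos: [0.6045, -0.3235, 0.2324]
ee_rot: [-180.0, -0.0, 90.0]
force: [0.4, -1.7, 0.3]
width: 0.0866
grasp_force: 0.0
```

Emit:
{"api": "servo_tool", "payload": {"targets": [{"x": 0,"y": 0,"z": 0,"ax": 0,"ay": 0,"az": 0,"jaw": 1},{"x": 0,"y": 0,"z": 0,"ax": 0,"ay": 0,"az": 0,"jaw": 1}]}}

```text
clock: 19.42
eef_pos: [0.6044, -0.3235, 0.2304]
ee_rot: [-180.0, -0.0, 90.0]
force: [-1.0, 0.1, -0.5]
width: 0.0869
grasp_force: 0.0
```

```bash
python3 - <<'E'
from h import *
p=pose(4); s,c,W=wrist(); print(s["clock"],s["width"])
print("blue rim",circ(W,.604,-.323,.106,.118,.036)); print("white",circ(W,.6081,-.0957,.038,.052,.036))
E
```

```text
pose [ 0.6039 -0.3231  0.229 ] sd [0.0003 0.0002 0.0008]
19.575 0.08697557954481708
blue rim (885, 'mid', array([ 0.6039, -0.3241]), 'ext', array([0.06, 0.06]), 'circ', array([ 0.6041, -0.3244]), 0.031, 'z', np.float64(0.1117))
white 0
```

Emit:
{"api": "servo_tool", "payload": {"targets": [{"x": 0.15,"y": 0,"z": 0,"ax": 0,"ay": 0,"az": 0,"jaw": 1},{"x": 0.35,"y": 0.01,"z": 0,"ax": 0,"ay": 0,"az": 0,"jaw": 1},{"x": 0.55,"y": 0.02,"z": 0,"ax": 0,"ay": 0,"az": 0,"jaw": 1},{"x": 0.75,"y": 0.02,"z": 0.1,"ax": 0,"ay": 0,"az": 0,"jaw": 1},{"x": 0.912,"y": 0.02,"z": 0.2,"ax": 0,"ay": 0,"az": 0,"jaw": 1},{"x": 0.912,"y": 0.02,"z": 0.4,"ax": 0,"ay": 0,"az": 0,"jaw": 1},{"x": 0.912,"y": 0.02,"z": 0.5,"ax": 0,"ay": 0,"az": 0,"jaw": 1},{"x": 0.912,"y": 0.02,"z": 0.5,"ax": 0,"ay": 0,"az": 0,"jaw": 1}]}}

```text
clock: 20.62
eef_pos: [0.6068, -0.0946, 0.1019]
ee_rot: [-179.6, -0.1, 90.0]
force: [0.1, 0.4, -0.1]
width: 0.0873
grasp_force: 0.0
```

```bash
python3 - <<'E'
from h import *
p=pose(4); s,c,W=wrist(); print(s["clock"],s["width"])
print("white",circ(W,.6081,-.0957,.038,.052,.036))
E
```

```text
pose [ 0.6088 -0.0954  0.1048] sd [0.0014 0.0005 0.0019]
20.775 0.08711138423401084
white (1336, 'mid', array([ 0.6081, -0.0958]), 'ext', array([0.06, 0.06]), 'circ', array([ 0.608 , -0.0961]), 0.031, 'z', np.float64(0.0437))
```

Emit:
{"api": "servo_tool", "payload": {"targets": [{"x": 0,"y": 0,"z": 0.2,"ax": 0,"ay": 0,"az": 0,"jaw": 1},{"x": 0,"y": 0,"z": 0.3,"ax": 0,"ay": 0,"az": 0,"jaw": 1},{"x": 0,"y": 0,"z": 0.348,"ax": 0,"ay": 0,"az": 0,"jaw": 1},{"x": 0,"y": 0,"z": 0.348,"ax": 0,"ay": 0,"az": 0,"jaw": 0.4},{"x": 0,"y": 0,"z": 0.348,"ax": 0,"ay": 0,"az": 0,"jaw": 0.4},{"x": 0,"y": 0,"z": 0.348,"ax": 0,"ay": 0,"az": 0,"jaw": 0.4},{"x": 0,"y": 0,"z": 0.348,"ax": 0,"ay": 0,"az": 0,"jaw": 0.4},{"x": 0,"y": 0,"z": 0.348,"ax": 0,"ay": 0,"az": 0,"jaw": 0.4}]}}

```text
clock: 21.82
eef_pos: [0.6105, -0.0959, 0.0202]
ee_rot: [179.9, 0.0, 90.0]
force: [-1.3, -0.0, 6.0]
width: 0.0626
grasp_force: 20.0
```

```bash
python3 - <<'E'
from h import *
p=pose(3); s=arm.observe(); print(s["clock"],s["force"].round(1),s["width"],s["grasp_force"])
E
```

```text
pose [ 0.6105 -0.0959  0.0203] sd [0. 0. 0.]
21.925 [-1.6  0.3  5.5] 0.06243783423810593 20.00138227856951
```

Emit:
{"api": "servo_tool", "payload": {"targets": [{"x": 0,"y": 0,"z": -0.08,"ax": 0,"ay": 0,"az": 0,"jaw": 0.4},{"x": 0,"y": 0,"z": -0.22,"ax": 0,"ay": 0,"az": 0,"jaw": 0.4},{"x": 0,"y": 0,"z": -0.4,"ax": 0,"ay": 0,"az": 0,"jaw": 0.4},{"x": -0.05,"y": 0,"z": -0.56,"ax": 0,"ay": 0,"az": 0,"jaw": 0.4},{"x": -0.12,"y": 0,"z": -0.64,"ax": 0,"ay": 0,"az": 0,"jaw": 0.4},{"x": -0.22,"y": 0,"z": -0.64,"ax": 0,"ay": 0,"az": 0,"jaw": 0.4},{"x": -0.35,"y": 0,"z": -0.64,"ax": 0,"ay": 0,"az": 0,"jaw": 0.4},{"x": -0.5,"y": -0.016,"z": -0.64,"ax": 0,"ay": 0,"az": 0,"jaw": 0.4}]}}

```text
clock: 22.92
eef_pos: [0.605, -0.2217, 0.1781]
ee_rot: [-179.9, -0.0, 90.0]
force: [0.3, 0.3, -1.5]
width: 0.0627
grasp_force: 20.0
```

Emit:
{"api": "servo_tool", "payload": {"targets": [{"x": -0.12,"y": 0,"z": 0,"ax": 0,"ay": 0,"az": 0,"jaw": 0.4},{"x": -0.24,"y": 0,"z": 0,"ax": 0,"ay": 0,"az": 0,"jaw": 0.4},{"x": -0.34,"y": 0,"z": 0,"ax": 0,"ay": 0,"az": 0,"jaw": 0.4},{"x": -0.4,"y": 0,"z": 0,"ax": 0,"ay": 0,"az": 0,"jaw": 0.4},{"x": -0.413,"y": 0,"z": 0,"ax": 0,"ay": 0,"az": 0,"jaw": 0.4},{"x": -0.413,"y": 0,"z": 0,"ax": 0,"ay": 0,"az": 0,"jaw": 0.4},{"x": -0.413,"y": 0,"z": 0,"ax": 0,"ay": 0,"az": 0,"jaw": 0.4}]}}

```text
clock: 23.8
eef_pos: [0.6058, -0.3229, 0.1789]
ee_rot: [180.0, -0.0, 90.1]
force: [-0.5, -0.3, -1.4]
width: 0.0621
grasp_force: 20.0
```

```bash
python3 - <<'E'
from h import *
p=pose(4); s,c,W=wrist(); print(s["clock"],s["force"].round(1),s["ee_rot"].round(2))
print("blue rim",circ(W,.604,-.324,.104,.119,.036)); print("held",circ(W,p[0],p[1],p[2]+.018,p[2]+.03,.0335))
E
```

```text
pose [ 0.6058 -0.323   0.1789] sd [0.     0.0001 0.    ]
23.95 [ 0.1 -0.7 -0.8] [179.99  -0.    90.07]
blue rim (603, 'mid', array([ 0.6038, -0.3069]), 'ext', array([0.059, 0.026]), 'circ', array([ 0.6037, -0.3191]), 0.03, 'z', np.float64(0.1117))
held (2856, 'mid', array([ 0.6052, -0.3229]), 'ext', array([0.064, 0.06 ]), 'circ', array([ 0.6057, -0.3212]), 0.0332, 'z', np.float64(0.2022))
```

Emit:
{"api": "servo_tool", "payload": {"targets": [{"x": -0.004,"y": 0,"z": 0.04,"ax": 0,"ay": 0,"az": 0,"jaw": 0.4},{"x": -0.004,"y": 0,"z": 0.1,"ax": 0,"ay": 0,"az": 0,"jaw": 0.4},{"x": -0.004,"y": 0,"z": 0.16,"ax": 0,"ay": 0,"az": 0,"jaw": 0.4},{"x": -0.004,"y": 0,"z": 0.19,"ax": 0,"ay": 0,"az": 0,"jaw": 0.4},{"x": -0.004,"y": 0,"z": 0.207,"ax": 0,"ay": 0,"az": 0,"jaw": 0.4},{"x": -0.004,"y": 0,"z": 0.218,"ax": 0,"ay": 0,"az": 0,"jaw": 0.4},{"x": -0.004,"y": 0,"z": 0.218,"ax": 0,"ay": 0,"az": 0,"jaw": 0.4}]}}

```text
clock: 24.88
eef_pos: [0.6059, -0.3251, 0.1248]
ee_rot: [180.0, 0.0, 90.0]
force: [-0.6, -0.4, -0.7]
width: 0.0622
grasp_force: 20.0
```

```bash
python3 - <<'E'
from h import *
p=pose(4); s,c,W=wrist(); print(s["clock"],s["force"].round(1),s["ee_rot"].round(2))
print("white rim",circ(W,p[0],p[1],.142,.156,.0335))
E
```

```text
pose [ 0.6059 -0.3251  0.1248] sd [0. 0. 0.]
25.025 [ 0.3 -0.1 -0.7] [1.7996e+02 2.0000e-02 9.0020e+01]
white rim (2966, 'mid', array([ 0.6053, -0.3247]), 'ext', array([0.064, 0.06 ]), 'circ', array([ 0.6058, -0.3235]), 0.0332, 'z', np.float64(0.148))
```

Emit:
{"api": "servo_tool", "payload": {"targets": [{"x": 0,"y": 0,"z": 0.003,"ax": 0,"ay": 0,"az": 0,"jaw": 0.4},{"x": 0,"y": 0,"z": 0.003,"ax": 0,"ay": 0,"az": 0,"jaw": 0.8},{"x": 0,"y": 0,"z": 0.003,"ax": 0,"ay": 0,"az": 0,"jaw": 1},{"x": 0,"y": 0,"z": 0.003,"ax": 0,"ay": 0,"az": 0,"jaw": 1},{"x": 0,"y": 0,"z": 0,"ax": 0,"ay": 0,"az": 0,"jaw": 1},{"x": 0,"y": 0,"z": -0.2,"ax": 0,"ay": 0,"az": 0,"jaw": 1},{"x": 0,"y": 0,"z": -0.4,"ax": 0,"ay": 0,"az": 0,"jaw": 1},{"x": 0,"y": 0,"z": -0.6,"ax": 0,"ay": 0,"az": 0,"jaw": 1}]}}

```text
clock: 26.08
eef_pos: [0.6055, -0.3248, 0.2758]
ee_rot: [-180.0, -0.0, 90.0]
force: [1.2, -0.5, -0.7]
width: 0.0868
grasp_force: 0.0
```

Emit:
{"api": "servo_tool", "payload": {"targets": [{"x": 0,"y": 0,"z": 0,"ax": 0,"ay": 0,"az": 0,"jaw": 1},{"x": 0,"y": 0,"z": 0,"ax": 0,"ay": 0,"az": 0,"jaw": 1}]}}

```text
clock: 26.32
eef_pos: [0.6055, -0.3248, 0.2741]
ee_rot: [-180.0, -0.0, 90.0]
force: [0.5, 0.2, -0.6]
width: 0.0871
grasp_force: 0.0
```

```bash
python3 - <<'E'
from h import *
p=pose(4); s,c,W=wrist(); print(s["clock"],s["width"])
print("white rim",circ(W,.605,-.325,.142,.155,.036))
E
```

```text
pose [ 0.6051 -0.3245  0.2727] sd [0.0003 0.0002 0.0008]
26.475 0.0876130216017537
white rim (834, 'mid', array([ 0.6047, -0.3249]), 'ext', array([0.06 , 0.061]), 'circ', array([ 0.6051, -0.3252]), 0.0311, 'z', np.float64(0.1476))
```

Emit:
{"api": "servo_tool", "payload": {"targets": [{"x": 0.15,"y": 0,"z": 0,"ax": 0,"ay": 0,"az": 0,"jaw": 1},{"x": 0.35,"y": 0.01,"z": 0,"ax": 0,"ay": 0,"az": 0,"jaw": 1},{"x": 0.55,"y": 0.02,"z": 0,"ax": 0,"ay": 0,"az": 0,"jaw": 1},{"x": 0.75,"y": 0.03,"z": 0,"ax": 0,"ay": 0,"az": 0,"jaw": 1},{"x": 0.95,"y": 0.035,"z": 0,"ax": 0,"ay": 0,"az": 0,"jaw": 1}]}}

```text
clock: 27.15
eef_pos: [0.6138, -0.0857, 0.2731]
ee_rot: [-179.9, -0.0, 90.0]
force: [0.1, 0.4, 0.2]
width: 0.0869
grasp_force: 0.0
```

Emit:
{"api": "servo_tool", "payload": {"targets": [{"x": 0.2,"y": 0,"z": 0,"ax": 0,"ay": 0,"az": 0,"jaw": 1},{"x": 0.4,"y": 0,"z": 0,"ax": 0,"ay": 0,"az": 0,"jaw": 1},{"x": 0.6,"y": 0,"z": 0.1,"ax": 0,"ay": 0,"az": 0,"jaw": 1},{"x": 0.74,"y": 0,"z": 0.25,"ax": 0,"ay": 0,"az": 0,"jaw": 1},{"x": 0.79,"y": 0,"z": 0.4,"ax": 0,"ay": 0,"az": 0,"jaw": 0.7},{"x": 0.79,"y": 0,"z": 0.55,"ax": 0,"ay": 0,"az": 0,"jaw": 0.6},{"x": 0.79,"y": 0,"z": 0.6,"ax": 0,"ay": 0,"az": 0,"jaw": 0.6},{"x": 0.79,"y": 0,"z": 0.6,"ax": 0,"ay": 0,"az": 0,"jaw": 0.6}]}}

```text
clock: 28.15
eef_pos: [0.6135, 0.1099, 0.1233]
ee_rot: [-179.9, 0.0, 90.0]
force: [0.4, 0.5, 1.6]
width: 0.0563
grasp_force: 0.0
```

```bash
python3 - <<'E'
from h import *
p=pose(4); s,c,W=wrist(); print(s["clock"],s["width"])
print("knob",circ(W,.612,.1105,.032,.05,.02)); print("disc",circ(W,.612,.1105,.011,.021,.04))
E
```

```text
pose [0.6148 0.1099 0.1251] sd [0.0008 0.     0.0012]
28.3 0.05333056130051253
knob (549, 'mid', array([0.612 , 0.1109]), 'ext', array([0.021, 0.021]), 'circ', array([0.6122, 0.1106]), 0.0111, 'z', np.float64(0.042))
disc (2650, 'mid', array([0.6123, 0.1108]), 'ext', array([0.06, 0.06]), 'circ', array([0.6122, 0.1105]), 0.0312, 'z', np.float64(0.016))
```

Emit:
{"api": "servo_tool", "payload": {"grip_force": 15, "targets": [{"x": 0.003,"y": -0.004,"z": 0.2,"ax": 0,"ay": 0,"az": 0,"jaw": 0.6},{"x": 0.003,"y": -0.004,"z": 0.35,"ax": 0,"ay": 0,"az": 0,"jaw": 0.6},{"x": 0.003,"y": -0.004,"z": 0.416,"ax": 0,"ay": 0,"az": 0,"jaw": 0.6},{"x": 0.003,"y": -0.004,"z": 0.416,"ax": 0,"ay": 0,"az": 0,"jaw": 0.4},{"x": 0.003,"y": -0.004,"z": 0.416,"ax": 0,"ay": 0,"az": 0,"jaw": 0.1},{"x": 0.003,"y": -0.004,"z": 0.416,"ax": 0,"ay": 0,"az": 0,"jaw": 0.1},{"x": 0.003,"y": -0.004,"z": 0.416,"ax": 0,"ay": 0,"az": 0,"jaw": 0.1},{"x": 0.003,"y": -0.004,"z": 0.416,"ax": 0,"ay": 0,"az": 0,"jaw": 0.1}]}}

```text
clock: 29.35
eef_pos: [0.6142, 0.111, 0.0217]
ee_rot: [179.9, -0.0, 90.0]
force: [-1.4, 0.0, 5.2]
width: 0.0212
grasp_force: 15.0
```

```bash
python3 - <<'E'
from h import *
p=pose(3); s,c,W=wrist(); print(s["clock"],s["force"].round(1),s["width"],s["grasp_force"])
print("disc",circ(W,.612,.1105,.011,.021,.04))
E
```

```text
pose [0.6142 0.1109 0.0217] sd [0. 0. 0.]
29.45 [-1.5 -0.7  5.8] 0.021327690005884314 15.0034761428833
disc (3445, 'mid', array([0.6132, 0.1226]), 'ext', array([0.059, 0.037]), 'circ', array([0.6132, 0.1108]), 0.0309, 'z', np.float64(0.016))
```

Emit:
{"api": "servo_tool", "payload": {"targets": [{"x": 0,"y": 0,"z": -0.08,"ax": 0,"ay": 0,"az": 0,"jaw": 0.1},{"x": 0,"y": 0,"z": -0.22,"ax": 0,"ay": 0,"az": 0,"jaw": 0.1},{"x": 0,"y": 0,"z": -0.4,"ax": 0,"ay": 0,"az": 0,"jaw": 0.1},{"x": -0.05,"y": 0,"z": -0.58,"ax": 0,"ay": 0,"az": 0,"jaw": 0.1},{"x": -0.15,"y": 0,"z": -0.74,"ax": 0,"ay": 0,"az": 0,"jaw": 0.1},{"x": -0.28,"y": 0,"z": -0.8,"ax": 0,"ay": 0,"az": 0,"jaw": 0.1},{"x": -0.42,"y": -0.01,"z": -0.8,"ax": 0,"ay": 0,"az": 0,"jaw": 0.1},{"x": -0.57,"y": -0.012,"z": -0.8,"ax": 0,"ay": 0,"az": 0,"jaw": 0.1}]}}

```text
clock: 30.5
eef_pos: [0.6101, -0.0324, 0.2219]
ee_rot: [179.9, 0.0, 90.1]
force: [-0.2, 0.6, -0.9]
width: 0.0217
grasp_force: 15.0
```

Emit:
{"api": "servo_tool", "payload": {"targets": [{"x": -0.15,"y": 0,"z": 0,"ax": 0,"ay": 0,"az": 0,"jaw": 0.1},{"x": -0.3,"y": 0,"z": 0,"ax": 0,"ay": 0,"az": 0,"jaw": 0.1},{"x": -0.45,"y": -0.01,"z": 0,"ax": 0,"ay": 0,"az": 0,"jaw": 0.1},{"x": -0.6,"y": -0.01,"z": 0,"ax": 0,"ay": 0,"az": 0,"jaw": 0.1},{"x": -0.75,"y": -0.02,"z": 0,"ax": 0,"ay": 0,"az": 0,"jaw": 0.1},{"x": -0.88,"y": -0.02,"z": 0,"ax": 0,"ay": 0,"az": 0,"jaw": 0.1}]}}

```text
clock: 31.25
eef_pos: [0.6049, -0.253, 0.2214]
ee_rot: [180.0, 0.0, 90.0]
force: [0.6, 0.3, -1.2]
width: 0.0215
grasp_force: 15.0
```

Emit:
{"api": "servo_tool", "payload": {"targets": [{"x": -0.13,"y": 0,"z": 0,"ax": 0,"ay": 0,"az": 0,"jaw": 0.1},{"x": -0.22,"y": 0,"z": 0,"ax": 0,"ay": 0,"az": 0,"jaw": 0.1},{"x": -0.27,"y": 0,"z": 0,"ax": 0,"ay": 0,"az": 0,"jaw": 0.1},{"x": -0.293,"y": 0,"z": 0,"ax": 0,"ay": 0,"az": 0,"jaw": 0.1},{"x": -0.293,"y": 0,"z": 0,"ax": 0,"ay": 0,"az": 0,"jaw": 0.1},{"x": -0.293,"y": 0,"z": 0,"ax": 0,"ay": 0,"az": 0,"jaw": 0.1}]}}

```text
clock: 32.0
eef_pos: [0.6055, -0.3239, 0.2203]
ee_rot: [-180.0, -0.0, 90.1]
force: [-0.7, 0.4, -0.1]
width: 0.0216
grasp_force: 15.0
```

```bash
python3 - <<'E'
from h import *
p=pose(4); s,c,W=wrist(); print(s["clock"],s["force"].round(1),s["ee_rot"].round(2),s["width"])
print("white rim",circ(W,.605,-.325,.142,.155,.036)); print("disc",circ(W,p[0],p[1],p[2]-.012,p[2]-.001,.04))
save(c,"w4.png")
E
```

```text
pose [ 0.6056 -0.324   0.2204] sd [0.     0.0001 0.    ]
32.15 [-0.6 -0.7 -0. ] [ 1.800e+02 -1.000e-02  9.007e+01] 0.02119405659641796
white rim (553, 'mid', array([ 0.6046, -0.3081]), 'ext', array([0.06 , 0.027]), 'circ', array([ 0.6047, -0.321 ]), 0.0302, 'z', np.float64(0.1477))
disc (3480, 'mid', array([ 0.6046, -0.3126]), 'ext', array([0.059, 0.038]), 'circ', array([ 0.6045, -0.3242]), 0.031, 'z', np.float64(0.2147))
```

View pics/w4.png

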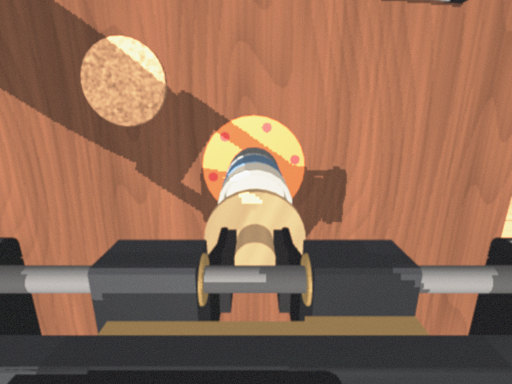

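The lid is held level above the tower, with the white pot right below it at px (254,190).

Emit:
{"api": "servo_tool", "payload": {"targets": [{"x": 0,"y": 0,"z": 0.05,"ax": 0,"ay": 0,"az": 0,"jaw": 0.1},{"x": 0,"y": 0,"z": 0.11,"ax": 0,"ay": 0,"az": 0,"jaw": 0.1},{"x": 0,"y": 0,"z": 0.17,"ax": 0,"ay": 0,"az": 0,"jaw": 0.1},{"x": 0,"y": 0,"z": 0.205,"ax": 0,"ay": 0,"az": 0,"jaw": 0.1},{"x": 0,"y": 0,"z": 0.222,"ax": 0,"ay": 0,"az": 0,"jaw": 0.1},{"x": 0,"y": 0,"z": 0.233,"ax": 0,"ay": 0,"az": 0,"jaw": 0.1},{"x": 0,"y": 0,"z": 0.233,"ax": 0,"ay": 0,"az": 0,"jaw": 0.1}]}}

```text
clock: 33.08
eef_pos: [0.6055, -0.325, 0.1623]
ee_rot: [180.0, 0.0, 90.0]
force: [-0.4, 0.1, -0.2]
width: 0.0216
grasp_force: 15.0
```

```bash
python3 - <<'E'
from h import *
p=pose(4); s,c,W=wrist(); print(s["clock"],s["force"].round(1),s["ee_rot"].round(2),s["width"])
print("disc",circ(W,p[0],p[1],.15,.163,.04))
E
```

```text
pose [ 0.6056 -0.325   0.1625] sd [0.0001 0.     0.0001]
33.225 [-0.8  0.2 -0. ] [1.7995e+02 3.0000e-02 9.0020e+01] 0.0215633673139535
disc (3551, 'mid', array([ 0.6047, -0.3134]), 'ext', array([0.059, 0.037]), 'circ', array([ 0.6045, -0.3246]), 0.0308, 'z', np.float64(0.157))
```

Emit:
{"api": "servo_tool", "payload": {"targets": [{"x": 0,"y": 0,"z": 0.004,"ax": 0,"ay": 0,"az": 0,"jaw": 0.1},{"x": 0,"y": 0,"z": 0.004,"ax": 0,"ay": 0,"az": 0,"jaw": 0.4},{"x": 0,"y": 0,"z": 0.004,"ax": 0,"ay": 0,"az": 0,"jaw": 0.5},{"x": 0,"y": 0,"z": 0.004,"ax": 0,"ay": 0,"az": 0,"jaw": 0.5},{"x": 0,"y": 0,"z": 0,"ax": 0,"ay": 0,"az": 0,"jaw": 0.5},{"x": 0,"y": 0,"z": -0.15,"ax": 0,"ay": 0,"az": 0,"jaw": 0.5},{"x": 0,"y": 0,"z": -0.35,"ax": 0,"ay": 0,"az": 0,"jaw": 0.5},{"x": 0,"y": 0,"z": -0.5,"ax": 0,"ay": 0,"az": 0,"jaw": 0.5}]}}

```text
clock: 34.28
eef_pos: [0.6057, -0.3251, 0.2896]
ee_rot: [179.9, 0.1, 90.0]
force: [1.0, -0.3, 0.3]
width: 0.0437
grasp_force: 0.0
```

Emit:
{"api": "servo_tool", "payload": {"targets": [{"x": 0,"y": 0,"z": 0,"ax": 0,"ay": 0,"az": 0,"jaw": 0.5},{"x": 0,"y": 0,"z": 0,"ax": 0,"ay": 0,"az": 0,"jaw": 0.5}]}}

```text
clock: 34.52
eef_pos: [0.6051, -0.3247, 0.2864]
ee_rot: [-180.0, -0.0, 90.0]
force: [-0.2, 1.0, 0.6]
width: 0.0432
grasp_force: 0.0
```

```bash
python3 - <<'E'
from h import *
p=pose(4); s,c,W=wrist(); print(s["clock"],s["width"])
print("disc",circ(W,.605,-.325,.150,.162,.036)); print("knob",circ(W,.605,-.325,.17,.19,.036))
E
```

```text
pose [ 0.6048 -0.3245  0.2853] sd [0.0002 0.0001 0.0006]
34.675 0.043587317702775207
disc (2362, 'mid', array([ 0.6046, -0.3251]), 'ext', array([0.06, 0.06]), 'circ', array([ 0.6048, -0.3255]), 0.0311, 'z', np.float64(0.156))
knob (495, 'mid', array([ 0.6046, -0.3253]), 'ext', array([0.021, 0.022]), 'circ', array([ 0.6049, -0.3253]), 0.0113, 'z', np.float64(0.1819))
```

Emit:
{"api": "servo_tool", "payload": {"targets": [{"x": 0.15,"y": -0.02,"z": 0,"ax": 0,"ay": 0,"az": 0,"jaw": 0.6},{"x": 0.35,"y": -0.08,"z": 0,"ax": 0,"ay": 0,"az": 0,"jaw": 0.6},{"x": 0.55,"y": -0.14,"z": 0,"ax": 0,"ay": 0,"az": 0,"jaw": 0.6},{"x": 0.75,"y": -0.2,"z": 0,"ax": 0,"ay": 0,"az": 0,"jaw": 0.6},{"x": 0.95,"y": -0.26,"z": 0,"ax": 0,"ay": 0,"az": 0,"jaw": 0.6}]}}

```text
clock: 35.35
eef_pos: [0.5393, -0.0858, 0.2861]
ee_rot: [-179.9, -0.0, 90.0]
force: [0.3, 1.1, -0.5]
width: 0.052
grasp_force: 0.0
```

Emit:
{"api": "servo_tool", "payload": {"targets": [{"x": 0.2,"y": -0.06,"z": 0,"ax": 0,"ay": 0,"az": 0,"jaw": 0.6},{"x": 0.4,"y": -0.12,"z": 0,"ax": 0,"ay": 0,"az": 0,"jaw": 0.6},{"x": 0.6,"y": -0.18,"z": 0,"ax": 0,"ay": 0,"az": 0,"jaw": 0.6},{"x": 0.8,"y": -0.24,"z": 0,"ax": 0,"ay": 0,"az": 0,"jaw": 0.6},{"x": 0.95,"y": -0.3,"z": 0,"ax": 0,"ay": 0,"az": 0,"jaw": 0.6}]}}

```text
clock: 35.98
eef_pos: [0.464, 0.1519, 0.2863]
ee_rot: [-179.9, -0.0, 90.1]
force: [1.4, 0.3, -0.4]
width: 0.0524
grasp_force: 0.0
```

Emit:
{"api": "servo_tool", "payload": {"targets": [{"x": 0.14,"y": -0.006,"z": 0,"ax": 0,"ay": 0,"az": 0,"jaw": 0.6},{"x": 0.24,"y": -0.006,"z": 0.1,"ax": 0,"ay": 0,"az": 0,"jaw": 0.6},{"x": 0.268,"y": -0.006,"z": 0.25,"ax": 0,"ay": 0,"az": 0,"jaw": 0.6},{"x": 0.268,"y": -0.006,"z": 0.35,"ax": 0,"ay": 0,"az": 0,"jaw": 0.6},{"x": 0.268,"y": -0.006,"z": 0.35,"ax": 0,"ay": 0,"az": 0,"jaw": 0.6},{"x": 0.268,"y": -0.006,"z": 0.35,"ax": 0,"ay": 0,"az": 0,"jaw": 0.6}]}}

```text
clock: 36.72
eef_pos: [0.4641, 0.2171, 0.2004]
ee_rot: [180.0, -0.0, 90.0]
force: [0.5, 1.2, -0.2]
width: 0.0522
grasp_force: 0.0
```

```bash
python3 - <<'E'
from h import *
p=pose(4); s,c,W=wrist(); print(s["clock"],s["width"])
print("stopper",circ(W,.462,.2175,.141,.158,.02)); print("lip",circ(W,.462,.2175,.13,.138,.02))
E
```

```text
pose [0.4645 0.2171 0.2009] sd [0.0002 0.     0.0003]
36.875 0.05215048754307901
stopper (550, 'mid', array([0.4616, 0.2175]), 'ext', array([0.019, 0.019]), 'circ', array([0.4614, 0.2172]), 0.01, 'z', np.float64(0.1498))
lip (489, 'mid', array([0.4613, 0.2181]), 'ext', array([0.029, 0.028]), 'circ', array([0.4614, 0.2171]), 0.0152, 'z', np.float64(0.1339))
```

Emit:
{"api": "servo_tool", "payload": {"grip_force": 20, "targets": [{"x": 0.001,"y": -0.007,"z": 0.1,"ax": 0,"ay": 0,"az": 0,"jaw": 0.6},{"x": 0.001,"y": -0.007,"z": 0.25,"ax": 0,"ay": 0,"az": 0,"jaw": 0.6},{"x": 0.001,"y": -0.007,"z": 0.38,"ax": 0,"ay": 0,"az": 0,"jaw": 0.6},{"x": 0.001,"y": -0.007,"z": 0.424,"ax": 0,"ay": 0,"az": 0,"jaw": 0.6},{"x": 0.001,"y": -0.007,"z": 0.424,"ax": 0,"ay": 0,"az": 0,"jaw": 0.4},{"x": 0.001,"y": -0.007,"z": 0.424,"ax": 0,"ay": 0,"az": 0,"jaw": 0.1},{"x": 0.001,"y": -0.007,"z": 0.424,"ax": 0,"ay": 0,"az": 0,"jaw": 0.1},{"x": 0.001,"y": -0.007,"z": 0.424,"ax": 0,"ay": 0,"az": 0,"jaw": 0.1}]}}

```text
clock: 37.92
eef_pos: [0.4629, 0.2177, 0.095]
ee_rot: [179.9, -0.0, 90.0]
force: [-1.0, 1.0, 6.1]
width: 0.0284
grasp_force: 20.0
```

```bash
python3 - <<'E'
from h import *
p=pose(3); s,c,W=wrist(); print(s["clock"],s["force"].round(1),s["width"],s["grasp_force"])
E
```

```text
pose [0.4629 0.2177 0.095 ] sd [0. 0. 0.]
38.025 [-1.5  0.1  6.7] 0.028405665661397204 20.00095769762993
```

Emit:
{"api": "servo_tool", "payload": {"grip_force": 25, "targets": [{"x": 0,"y": 0,"z": -0.03,"ax": 0,"ay": 0,"az": 0,"jaw": 0.1},{"x": 0,"y": 0,"z": -0.1,"ax": 0,"ay": 0,"az": 0,"jaw": 0.1},{"x": 0,"y": 0,"z": -0.2,"ax": 0,"ay": 0,"az": 0,"jaw": 0.1},{"x": 0,"y": 0,"z": -0.26,"ax": 0,"ay": 0,"az": 0,"jaw": 0.1},{"x": 0,"y": 0,"z": -0.28,"ax": 0,"ay": 0,"az": 0,"jaw": 0.1},{"x": 0,"y": 0,"z": -0.28,"ax": 0,"ay": 0,"az": 0,"jaw": 0.1}]}}

```text
clock: 38.83
eef_pos: [0.4619, 0.2173, 0.1636]
ee_rot: [180.0, -0.0, 90.0]
force: [-0.3, 0.1, -1.3]
width: 0.0283
grasp_force: 25.0
```

```bash
python3 - <<'E'
from h import *
p=pose(3); s,c,W=wrist(); print(s["clock"],s["force"].round(1),s["width"],s["grasp_force"])
print("stopper",circ(W,p[0],p[1],.2,.235,.02))
a=cv2.resize(c["pixels"],(400,300)); C=imaging.camera("scene"); V=C["pixels"][60:210,200:400]
cv2.imwrite("pics/w5.png",np.hstack([a,cv2.resize(V,(400,300),interpolation=cv2.INTER_CUBIC)])[:,:,::-1])
E
```

```text
pose [0.4616 0.2172 0.1631] sd [0.0002 0.0001 0.0004]
38.925 [-0.8 -0.8 -2.1] 0.02799793993274269 25.000221580266953
stopper (2493, 'mid', array([0.4606, 0.2193]), 'ext', array([0.038, 0.024]), 'circ', array([0.4616, 0.2173]), 0.0201, 'z', np.float64(0.2167))
```

View pics/w5.png

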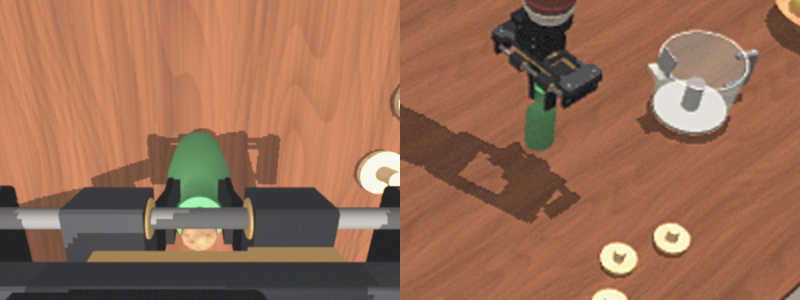

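The cruet hangs upright in the grip (wrist view px (200,205)); its bottom is about 68 mm up and the path to the coaster is clear.

Emit:
{"api": "servo_tool", "payload": {"targets": [{"x": -0.05,"y": 0,"z": 0,"ax": 0,"ay": 0,"az": 0,"jaw": 0.1},{"x": -0.13,"y": 0,"z": 0,"ax": 0,"ay": 0,"az": 0,"jaw": 0.1},{"x": -0.24,"y": 0,"z": 0,"ax": 0,"ay": 0,"az": 0,"jaw": 0.1},{"x": -0.37,"y": -0.01,"z": 0,"ax": 0,"ay": 0,"az": 0,"jaw": 0.1},{"x": -0.5,"y": -0.01,"z": 0,"ax": 0,"ay": 0,"az": 0,"jaw": 0.1},{"x": -0.63,"y": -0.01,"z": 0,"ax": 0,"ay": 0,"az": 0,"jaw": 0.1},{"x": -0.76,"y": -0.02,"z": 0,"ax": 0,"ay": 0,"az": 0,"jaw": 0.1},{"x": -0.89,"y": -0.02,"z": 0,"ax": 0,"ay": 0,"az": 0,"jaw": 0.1}]}}

```text
clock: 40.02
eef_pos: [0.4564, -0.0068, 0.1633]
ee_rot: [-180.0, 0.0, 90.0]
force: [0.1, 1.0, -1.9]
width: 0.0281
grasp_force: 25.0
```

Emit:
{"api": "servo_tool", "payload": {"targets": [{"x": -0.13,"y": 0,"z": 0,"ax": 0,"ay": 0,"az": 0,"jaw": 0.1},{"x": -0.26,"y": 0,"z": 0,"ax": 0,"ay": 0,"az": 0,"jaw": 0.1},{"x": -0.39,"y": -0.01,"z": 0,"ax": 0,"ay": 0,"az": 0,"jaw": 0.1},{"x": -0.52,"y": -0.01,"z": 0,"ax": 0,"ay": 0,"az": 0,"jaw": 0.1},{"x": -0.64,"y": -0.015,"z": 0,"ax": 0,"ay": 0,"az": 0,"jaw": 0.1},{"x": -0.74,"y": -0.02,"z": 0,"ax": 0,"ay": 0,"az": 0,"jaw": 0.1},{"x": -0.81,"y": -0.022,"z": 0,"ax": 0,"ay": 0,"az": 0,"jaw": 0.1},{"x": -0.85,"y": -0.022,"z": 0,"ax": 0,"ay": 0,"az": 0,"jaw": 0.1}]}}

```text
clock: 41.02
eef_pos: [0.4512, -0.2186, 0.1633]
ee_rot: [-180.0, -0.0, 90.0]
force: [-0.2, 0.7, -2.0]
width: 0.0283
grasp_force: 25.0
```

Emit:
{"api": "servo_tool", "payload": {"targets": [{"x": 0,"y": 0,"z": 0,"ax": 0,"ay": 0,"az": 0,"jaw": 0.1},{"x": 0,"y": 0,"z": 0,"ax": 0,"ay": 0,"az": 0,"jaw": 0.1}]}}

```text
clock: 41.28
eef_pos: [0.4515, -0.2169, 0.1634]
ee_rot: [-180.0, -0.0, 90.0]
force: [-0.3, 0.3, -1.6]
width: 0.028
grasp_force: 25.0
```

```bash
python3 - <<'E'
from h import *
p=pose(3); s,c,W=wrist(); print(s["clock"],s["force"].round(1),s["ee_rot"].round(2),s["width"])
print("coa",circ(W,.45,-.2188,.005,.011,.06)); print("lipz",circ(W,p[0],p[1],.2,.235,.014))
E
```

```text
pose [ 0.4516 -0.2169  0.1634] sd [0.     0.     0.0001]
41.375 [-0.2  0.1 -1.4] [-1.800e+02 -1.000e-02  9.007e+01] 0.028430728548409882
coa (3432, 'mid', array([ 0.4498, -0.2071]), 'ext', array([0.096, 0.073]), 'circ', array([ 0.4498, -0.2186]), 0.0499, 'z', np.float64(0.008))
lipz (1540, 'mid', array([ 0.4531, -0.2149]), 'ext', array([0.024, 0.023]), 'circ', array([ 0.4518, -0.2168]), 0.014, 'z', np.float64(0.2181))
```

Emit:
{"api": "servo_tool", "payload": {"targets": [{"x": -0.003,"y": -0.001,"z": 0.04,"ax": 0,"ay": 0,"az": 0,"jaw": 0.1},{"x": -0.003,"y": -0.001,"z": 0.1,"ax": 0,"ay": 0,"az": 0,"jaw": 0.1},{"x": -0.003,"y": -0.001,"z": 0.16,"ax": 0,"ay": 0,"az": 0,"jaw": 0.1},{"x": -0.003,"y": -0.001,"z": 0.205,"ax": 0,"ay": 0,"az": 0,"jaw": 0.1},{"x": -0.003,"y": -0.001,"z": 0.227,"ax": 0,"ay": 0,"az": 0,"jaw": 0.1},{"x": -0.003,"y": -0.001,"z": 0.238,"ax": 0,"ay": 0,"az": 0,"jaw": 0.1},{"x": -0.003,"y": -0.001,"z": 0.238,"ax": 0,"ay": 0,"az": 0,"jaw": 0.1}]}}

```text
clock: 42.3
eef_pos: [0.4515, -0.2185, 0.1042]
ee_rot: [180.0, 0.0, 90.0]
force: [-0.4, 0.8, -2.1]
width: 0.0282
grasp_force: 25.0
```

```bash
python3 - <<'E'
from h import *
p=pose(3); s,c,W=wrist(); print(s["clock"],s["force"].round(1),s["ee_rot"].round(2),s["width"])
z=W[...,2]; near=np.hypot(W[...,0]-p[0],W[...,1]-p[1])<.009; print(np.nanpercentile(z[near&(z<.165)],[50,90,97]))
E
```

```text
pose [ 0.4516 -0.2186  0.1044] sd [0.0001 0.0001 0.0001]
42.4 [ 0.4  0.  -1.6] [1.7996e+02 3.0000e-02 9.0020e+01] 0.028158967011809418
[0.1595471  0.16020948 0.16056363]
```

Emit:
{"api": "servo_tool", "payload": {"targets": [{"x": 0,"y": 0,"z": 0.003,"ax": 0,"ay": 0,"az": 0,"jaw": 0.1},{"x": 0,"y": 0,"z": 0.006,"ax": 0,"ay": 0,"az": 0,"jaw": 0.1},{"x": 0,"y": 0,"z": 0.006,"ax": 0,"ay": 0,"az": 0,"jaw": 0.1}]}}

```text
clock: 42.82
eef_pos: [0.4516, -0.2187, 0.1031]
ee_rot: [180.0, 0.0, 90.0]
force: [-1.4, -0.4, 1.6]
width: 0.0286
grasp_force: 25.0
```

Emit:
{"api": "servo_tool", "payload": {"targets": [{"x": 0,"y": 0,"z": 0,"ax": 0,"ay": 0,"az": 0,"jaw": 0.4},{"x": 0,"y": 0,"z": 0,"ax": 0,"ay": 0,"az": 0,"jaw": 0.6},{"x": 0,"y": 0,"z": 0,"ax": 0,"ay": 0,"az": 0,"jaw": 0.6},{"x": 0,"y": 0,"z": 0,"ax": 0,"ay": 0,"az": 0,"jaw": 0.6},{"x": 0,"y": 0,"z": -0.1,"ax": 0,"ay": 0,"az": 0,"jaw": 0.6},{"x": 0,"y": 0,"z": -0.25,"ax": 0,"ay": 0,"az": 0,"jaw": 0.6},{"x": 0,"y": 0,"z": -0.45,"ax": 0,"ay": 0,"az": 0,"jaw": 0.6},{"x": 0,"y": 0,"z": -0.6,"ax": 0,"ay": 0,"az": 0,"jaw": 0.6}]}}

```text
clock: 43.82
eef_pos: [0.4516, -0.2186, 0.2548]
ee_rot: [179.9, 0.1, 90.0]
force: [0.9, 0.0, -0.0]
width: 0.0523
grasp_force: 0.0
```

Emit:
{"api": "servo_tool", "payload": {"targets": [{"x": 0.2,"y": 0,"z": -0.1,"ax": 0,"ay": 0,"az": 0,"jaw": 0.6},{"x": 0.4,"y": 0,"z": -0.1,"ax": 0,"ay": 0,"az": 0,"jaw": 0.6},{"x": 0.6,"y": 0,"z": -0.1,"ax": 0,"ay": 0,"az": 0,"jaw": 0.6},{"x": 0.7,"y": 0,"z": -0.1,"ax": 0,"ay": 0,"az": 0,"jaw": 0.6},{"x": 0.7,"y": 0,"z": -0.1,"ax": 0,"ay": 0,"az": 0,"jaw": 0.6}]}}

```text
clock: 44.45
eef_pos: [0.4512, -0.042, 0.2777]
ee_rot: [180.0, 0.0, 90.2]
force: [-0.5, -0.5, 0.1]
width: 0.0522
grasp_force: 0.0
```

```bash
python3 - <<'E'
from h import *
for n in ("scene","top"):
    C=imaging.camera(n); V=cloud(C); save(C,n+"F.png",None,1.5)
    for o,a in dict(disc=(.604,-.324,.150,.162,.04),knob=(.604,-.324,.17,.19,.03),cruet=(.45,-.2188,.13,.165,.03),mill=(.472,-.512,.1,.18,.06)).items(): print(n,o,circ(V,*a))
print(arm.observe()["clock"])
E
```

```text
scene disc (299, 'mid', array([ 0.6058, -0.3274]), 'ext', array([0.059, 0.06 ]), 'circ', array([ 0.6058, -0.327 ]), 0.0314, 'z', np.float64(0.1562))
scene knob (66, 'mid', array([ 0.606 , -0.3274]), 'ext', array([0.022, 0.02 ]), 'circ', array([ 0.6059, -0.3266]), 0.0117, 'z', np.float64(0.182))
scene cruet (86, 'mid', array([ 0.451 , -0.2217]), 'ext', array([0.028, 0.029]), 'circ', array([ 0.4503, -0.2216]), 0.0157, 'z', np.float64(0.1445))
scene mill (411, 'mid', array([ 0.4736, -0.5164]), 'ext', array([0.043, 0.046]), 'circ', array([ 0.472 , -0.5157]), 0.0246, 'z', np.float64(0.1502))
top disc (295, 'mid', array([ 0.6049, -0.3207]), 'ext', array([0.06 , 0.061]), 'circ', array([ 0.6059, -0.3208]), 0.032, 'z', np.float64(0.1559))
top knob (58, 'mid', array([ 0.6044, -0.3212]), 'ext', array([0.02 , 0.021]), 'circ', array([ 0.6049, -0.3209]), 0.0114, 'z', np.float64(0.1814))
top cruet (89, 'mid', array([ 0.4506, -0.2147]), 'ext', array([0.026, 0.03 ]), 'circ', array([ 0.451 , -0.2145]), 0.0156, 'z', np.float64(0.1474))
top mill (317, 'mid', array([ 0.4714, -0.5068]), 'ext', array([0.047, 0.043]), 'circ', array([ 0.4708, -0.5085]), 0.025, 'z', np.float64(0.1567))
44.55
```

View pics/sceneF.png

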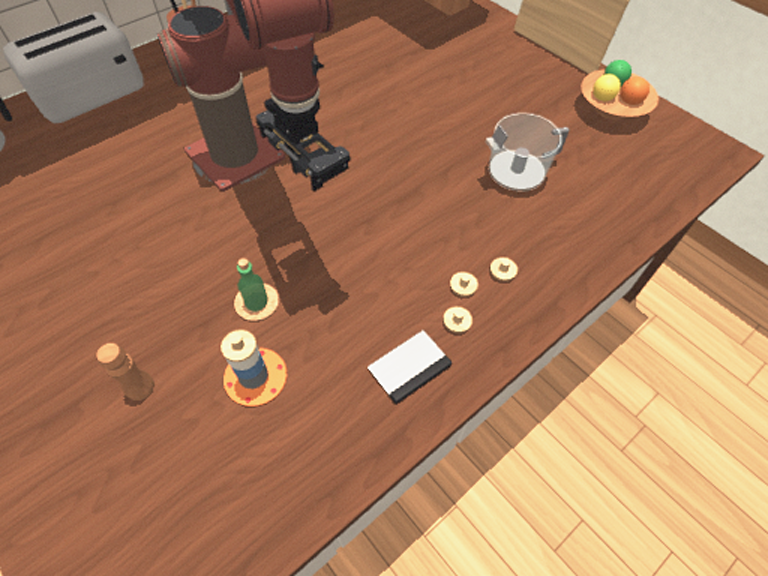

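The tower stands complete on the trivet at px (250,360), and the cruet is upright on the coaster at (255,290). The bystanders look unmoved and the gripper is clear, so I'm handing in.

```bash
python3 -c "
from bench import arm; print(arm.hand_in())"
```

```text
the job is handed in; nothing more can be done
None
```

I handed the job in at about 45 s: the tower (grey bowl, blue pot, white pot, lid) is seated about 5 mm off the trivet's centre, the cruet stands upright within about 1 mm of the coaster's centre, and the bystanders looked unmoved in the last picture.

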